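# Dry-clamp two beech blocks in the ratchet glue-up clamp

### The arm

A 7-joint arm with a two-finger parallel gripper is mounted at the origin on a cart in front of the work surface, level with it; the furniture and walls round the work are solid. World frame = base frame: x ahead of the robot, y to its left, z up, the work surface at z = 0. Lengths are in m, angles in rad, forces in N, time in s.
With the tool pointing down it reaches from about 0.425 to 0.875 m from the base axis. Payload 4.7 kg.
Tool frame: the origin (TCP) lies at the very end of the fingers, on their centre line; the grasp point (between the pads) lies 19 mm behind it; z points along the fingers, y is the line along which they close (so a half turn about z gives the same grasp; the last joint's range is limited). The gripper opens to 87 mm and grips with 3 to 60 N. Pads are 19 mm wide; open, the fingers measure 117 mm over their backs; the gripper's body (75 mm by 190 mm) begins 51 mm behind the grasp point.
Start: joints at [-1.266, 0.321, -0.07, 1.45, 0.023, 1.371, -0.057], TCP at [0.186, 0.623, 0.223] pointing down, gripper open.
Joint ranges: [-2.86, 2.86], [-0.3, 2.09], [-1.38, 1.24], [0.06, 2.45], [-1.56, 4.7], [0.09, 2.05], [-2.69, 2.69]. Speed limits (rad/s): [2.57, 2.57, 3.14, 3.14, 3.14, 3.14, 3.14].

### API

Orientations are given as a rotation vector (axis times angle).
In Python, from bench import ctrl, vision gives the robot as it stands.
- The arm moves only by the tool jog_arm, never from a script. Its argument "increments" is a list of rows, each an object of numbers: "tx", "ty", "tz": the shift along the tool's x, y, z in mm; "wx", "wy", "wz": the turn, a rotation vector about the tool's x, y, z in rad; "gripper": the opening, from 0 (shut) to 1 (fully open). In form: [{"tx": .., "ty": .., "tz": .., "wx": .., "wy": .., "wz": .., "gripper": ..}, ...]. A call has exactly 5 rows; each row is the pose to reach, as a shift and turn from the pose commanded when the call began, along the tool's axes at that moment; what a row does not reach only later rows make up. A row lasts 1/12 s, in which the tool goes at most 41.7 mm and 7.16 degrees, less where a joint would pass 70% of its speed; a pose out of reach is approached as far as the arm can. A call with a gripper value outside its range is refused whole. The fingers move at their own pace and stop on an object; "grip_force" is the grip in N (left out, the last holds). Time passes only in rows, so rows that repeat a pose let the fingers close, or fill a call up. It gives the time, the measured TCP pose, the force, the opening and the grip force at its end, in the units of the state.
- ctrl.get_state(): the state, without advancing time (a new reading comes with each control period).
- vision.get_image(name): name is "side" or "top" or "wrist"; returns a dict with "color" (400x640x3 uint8, blue, green, red), "fx", "fy", "cx", "cy" (pixels), "k1" (the pictures are not rectified: a ray, as slopes to the right and down, at radius r is drawn at 1 + k1 r^2 times it, then the intrinsics apply), "extrinsics" (4x4, takes a point from world to camera coordinates). Camera axes: x right, y down, z forward; pixel columns grow to the right and rows downward; lengths in m; the calibration is good to about 2 mm. A picture is of the moment at which its call begins. There is no depth.
- ctrl.close_job(): hands the job in; it is judged then, once.
Trained networks look in the newest picture that a camera, given by its name, has taken for a name from the list of things; names that differ only in an ending like _2 or _b are one class to them, and where a whole thing is asked for, a point or a joint stands for the part that bears it (a point fixed in the world has none). Each returns a list of dicts, best first, with "conf" (0 to 1); they miss things now and then, are a little off and sometimes report something else, mostly with a low value. They report only what shows in the picture. A call takes as long as a camera call. They do not tell look-alikes from the thing itself.
- vision.spot_in(camera, thing): "bbox" ([left, top, right, bottom] in pixels, round what is visible of it).
The state is a dict: "time": time; "joint_positions": joint angles; "qd": joint speeds; "joint_torque": joint torques, N m; "position": TCP position; "tool_rot": TCP orientation; "ft_force": force on the tool from outside, world axes, zero at the start; "torque": the same for the moment, N m; "grip_width": opening from 0.0 (shut) to 1.0 (fully open); "grip_force": force on a finger pad.
Only numpy, scipy, OpenCV 4.12 (cv2) and the standard library are available. Lean on these libraries where they do the work, as an engineer would, in place of code of your own. Each camera call takes 0.05 s, during which the arm holds its last target. There are 200 camera calls.

### The job

Before the glue goes on, the joint between the two beech blocks has to be tried dry: lay the loose block flat in the glue-up clamp, between its pad and the block already there, with the sides of the two blocks flush. Then close the clamp by pumping its T-handle, full strokes, until the blocks are squeezed tight against the stop and the lever comes up solid part-way through a pull; do not force it beyond that, and leave the handle let go in its rest position. Leave the other things on the bench where they are.

Things in the scene. Friction and masses are not known exactly. Their poses are not given: they have to be found in the camera images.
- clamp: fixed glue-up clamp on a plywood board (x -104 to +298 mm, y +-60 mm, 18 mm thick, the blocks lie on it) on 5 mm feet. Origin at the board's underside below the lever's pivot, on the middle line, x points along the ram to the stop, z up. Grey housing x -54 to +34 mm, 88 mm high, with lever, toothed ram (pitch 8 mm) and pawls: each full pull moves the ram one tooth to +x, a pawl holds it.
- pad: pressure pad at the ram's front, 8 mm thick (x), 50 mm wide (y), 30 mm high; origin at the centre of the face that presses the block, 16 mm above the board, axes as the clamp's. It is sprung: it begins to give at about 12 N and is fully back, 10 mm, at about 38 N; from there on it is rigid. Above 130 N the blocks are crushed.
- stop: fixed hardwood stop bar 28 mm (x) by 116 mm (y) by 34 mm high on the board, with two black hand nuts on top near its ends; origin at the foot of the face against which the blocks are pressed, on the clamp's middle line, axes as the clamp's. Its distance from the lever varies by 10 mm.
- lever (a joint): lever angle: 0 = rest (leaning 0.25 rad toward the stop; a light spring returns it there), 0.50 = pulled fully back. A tooth is caught once a pull passes 0.44; the lever must come back below 0.08 before the next. A free-running pull takes about 4 N at the handle, a squeezing one up to 15 N. Solid (held up before 0.42, force climbing past 15 N) means tight; stop below about 30 N and let it return.
- lever_grip (a point): centre of the T-handle: a level black bar 23 mm thick, 80 mm long along the clamp's y, 125 mm from the pivot, about 201 mm above the bench at rest; a flat stem (16 mm along y, 6 mm thick) joins its middle from below and leans with the lever. The handle swings in an arc about the pivot; pull it away from the stop.
- lever_hinge (a point): pivot of the lever, 75 mm above the clamp's origin; its axis lies along the clamp's y.
- block_a_center (a point): centre of the beech block, 60 x 60 x 30 mm, that already lies loose on the clamp's board near the stop, roughly square to it; z up. x and y along its sides.
- block_b_center (a point): centre of the loose beech block, the same 60 x 60 x 30 mm, lying flat on the bench to the right, beyond the long saw fence (70 mm high); z up, x and y along its sides.
- glue_bottle_center (a point): white glue bottle with red nozzle, 64 mm thick, 192 mm tall, standing free to the left of the clamp, beyond the saw blade that stands 46 mm out of the bench; point 90 mm above its foot. To be left alone.
- carved_leg_center (a point): brown carved furniture leg, 300 mm long (its y), 86 mm wide, 41 mm high, lying free near the front edge; its centre. To be left alone.
Things that resemble listed ones, but are neither listed nor needed, are in the scene too. Leave any green look-alike of the part that bears block_a_center alone.

How it is judged:
On the way, in this order (a step that is already met when the one before it is completed fails the run):
1. the loose block lies flat on the clamp's board between pad and first block, let go (x of block_b_center in the frame of pad above 0.026 m and x of block_b_center in the frame of block_a_center below -0.056 m and y of block_b_center in the frame of clamp between -0.03 and 0.03 m and height (world z) of block_b_center below 0.042 m and angle between block_b_center's own z axis and vertical below 0.08 rad and contact force between the fingers and block_b below 0.5 N), for 0.2 s.
2. the lever is then pulled through a full stroke (value of joint lever above 0.4 rad).
At the end, for the whole second after the job is handed in: Both blocks lie flat on the board, squeezed between pad and stop with more than 12 N at either end, their sides flush within 5 mm and parallel within 0.05 rad; the lever is back at rest (below 0.05 rad) and nothing moves (contact force between pad and block_b above 12 N and contact force between block_a and stop above 12 N and y of block_b_center in the frame of block_a_center between -0.005 and 0.005 m and (angle between the x axis of block_b_center and the x axis of block_a_center, either way round below 0.05 rad or angle between the x axis of block_b_center and the y axis of block_a_center, either way round below 0.05 rad) and angle between each of block_b_center, block_a_center's own z axis and vertical below 0.06 rad and value of joint lever below 0.05 rad and linear speed of block_b below 0.01 m/s); the robot touches nothing.
It fails at once if the clamp is forced: more than 130 N between first block and stop (contact force between block_a and stop above 130 N).
It fails at once if the ram is pushed along by hand in place of the lever (contact force between the fingers and pad above 10 N).
It fails at once if the glue bottle or the carved leg is knocked away (distance of any of glue_bottle_center, carved_leg_center from where it was at the start of the episode above 0.03 m).
It also fails if it takes over 64 s, if anything falls off the work surface, if the arm or the gripper's body presses on something with over 40 N, if the wrist force passes 120 N, or if a joint passes its speed limit or range.

## Working session

There is one attempt and no reset: what is moved stays moved. The work goes in short steps, Python scripts to look and compute and a tool call to move; the robot and the scene stay as the last step left them, time stands still between calls to the robot, and variables do not carry over. Pictures are saved under pics/ and viewed, at most 10 in all, crops included, and the job is handed in when it is done.

Besides the shell and the picture viewer there is one more tool, called after "Call:" as name(argument=value, ...) on one line, values as JSON. jog_arm: Moves the arm, as the interface text tells. Its arguments: {"type":"object","properties":{"increments":{"type":"array"},"grip_force":{"type":"number"}},"required":["increments"]}

```bash
ls; mkdir -p pics
cat > h.py <<'E'
import numpy as np, cv2
from scipy.spatial.transform import Rotation as R
from bench import ctrl, vision
def cam(n,save=None):
    im=vision.get_image(n)
    if save: cv2.imwrite('pics/'+save,im['color'])
    return im
def ray(im,u,v):
    x=(u-im['cx'])/im['fx'];y=(v-im['cy'])/im['fy']
    rd=np.hypot(x,y);r=rd
    for _ in range(30): r=rd/(1+im['k1']*r*r)
    s=r/rd if rd>0 else 1
    E=np.array(im['extrinsics']);d=E[:3,:3].T@np.array([x*s,y*s,1]);o=-E[:3,:3].T@E[:3,3]
    return o,d
def atz(im,u,v,z):
    o,d=ray(im,u,v);return o+d*(z-o[2])/d[2]
def proj(im,p):
    E=np.array(im['extrinsics']);c=E[:3,:3]@np.array(p)+E[:3,3];x,y=c[:2]/c[2]
    k=1+im['k1']*(x*x+y*y);return im['fx']*x*k+im['cx'],im['fy']*y*k+im['cy']
E
python3 - <<'E'
from h import *
print(ctrl.get_state())
for n in('top','side'):
    im=cam(n,n+'0.png');E=np.array(im['extrinsics']);print(n,-E[:3,:3].T@E[:3,3],im['fx'],im['k1'])
    for t in('clamp','pad','stop','lever','block_a_center','glue_bottle_center','carved_leg_center'):
        print(t,[(np.round(d['bbox']).tolist(),round(d['conf'],2)) for d in vision.spot_in(n,t)])
E
```

```text
pics
{'time': 0.0, 'joint_positions': array([-1.26591321,  0.32183604, -0.07009   ,  1.45168288,  0.02263757,
        1.37081483, -0.0569217 ]), 'qd': array([-7.61145731e-04,  8.69885282e-04, -6.20557829e-04,  1.90107821e-03,
       -8.23778579e-05,  9.72612556e-04, -1.71587040e-03]), 'joint_torque': array([ 5.57667056e-05, -4.91279769e+01, -4.03597355e-01, -3.12526274e+01,
       -6.39089313e-02,  4.35140985e-02,  1.64522830e-04]), 'position': array([0.18625306, 0.62215422, 0.22144916]), 'tool_rot': array([-4.55098252e-01, -3.10830255e+00,  3.06034029e-03]), 'ft_force': array([-0.14430833,  0.1478443 , -0.14044674]), 'torque': array([-0.02091003,  0.01899382,  0.00378128]), 'grip_force': 0.0, 'grip_width': 1.002264440326851}
top [0.32781007 0.04367464 1.29152094] 378.194945512097 -0.081065809119129
clamp []
pad [([290.0, 190.0, 304.0, 195.0], 0.57)]
stop [([279.0, 136.0, 308.0, 148.0], 0.81)]
lever [([284.0, 194.0, 309.0, 219.0], 0.82), ([288.0, 147.0, 307.0, 171.0], 0.54)]
block_a_center [([288.0, 146.0, 306.0, 170.0], 0.8), ([224.0, 135.0, 246.0, 157.0], 0.77)]
glue_bottle_center [([221.0, 207.0, 246.0, 232.0], 0.84)]
carved_leg_center [([370.0, 238.0, 460.0, 265.0], 0.85)]
side [1.64920179 0.01843405 0.62658118] 437.90341135681615 -0.03610862174911275
clamp [([315.0, 157.0, 381.0, 276.0], 0.57)]
pad [([338.0, 212.0, 355.0, 226.0], 0.53)]
stop [([355.0, 243.0, 379.0, 261.0], 0.6)]
lever [([333.0, 156.0, 359.0, 204.0], 0.66), ([403.0, 159.0, 424.0, 225.0], 0.64)]
block_a_center [([425.0, 254.0, 455.0, 276.0], 0.73), ([337.0, 233.0, 364.0, 244.0], 0.51)]
glue_bottle_center [([400.0, 158.0, 425.0, 225.0], 0.96), ([337.0, 212.0, 353.0, 226.0], 0.75)]
carved_leg_center [([174.0, 186.0, 267.0, 199.0], 0.7)]
```

Run:
```python
import cv2
a=cv2.imread('pics/top0.png');b=cv2.imread('pics/side0.png')
cv2.imwrite('pics/t.png',cv2.resize(a[80:320,180:500],None,fx=2.5,fy=2.5,interpolation=2))
cv2.imwrite('pics/s.png',cv2.resize(b[110:350,140:460],None,fx=2.5,fy=2.5,interpolation=2))
```

```text
(no output)
```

View pics/t.png

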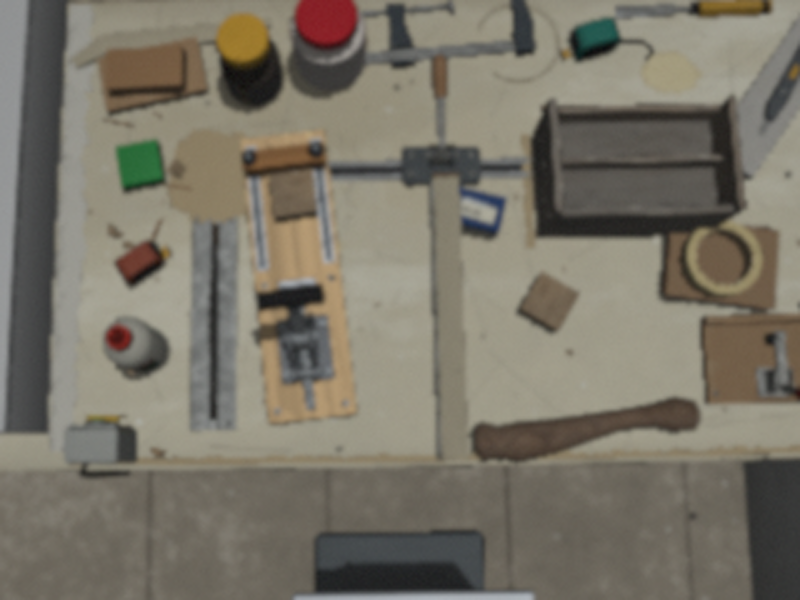

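View pics/s.png

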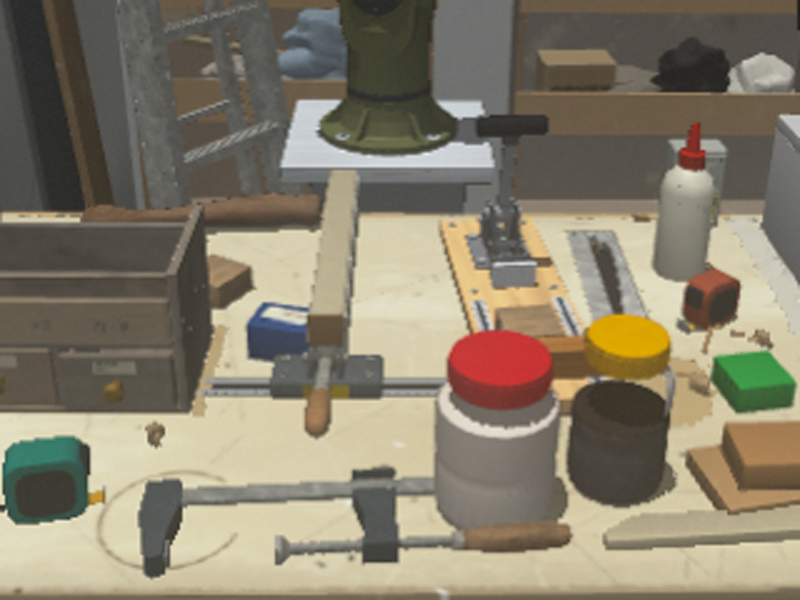

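Run:
```python
from h import *
im=cam('top')
def P(pts,z): return np.array([atz(im,180+x/2.5,80+y/2.5,z)[:2] for x,y in pts])
for n,pts,z in(('board',[(243,140),(325,132),(356,412),(270,423)],.023),('A',[(271,172),(310,170),(316,213),(277,220)],.053),
 ('B',[(545,272),(578,292),(553,331),(518,308)],.03),('fence',[(433,175),(460,175),(466,458),(440,458)],.07),('handle',[(258,299),(322,290)],.201),('bottle',[(119,337)],.192),('leg',[(475,440),(697,413)],.03)):
    p=P(pts,z);print(n,p.mean(0).round(4));print(p.round(3).tolist(),np.linalg.norm(np.roll(p,-1,0)-p,axis=1).round(3))
im=cam('wrist','w0.png');E=np.array(im['extrinsics']);print(-E[:3,:3].T@E[:3,3],E[:3,:3].round(2),im['fx'])
T=R.from_rotvec(ctrl.get_state()['tool_rot']).as_matrix();print(T.round(3))
```

```text
board [0.5772 0.1451]
[[0.77, 0.222], [0.779, 0.106], [0.387, 0.068], [0.374, 0.183]] [0.116 0.394 0.116 0.398]
A [0.6811 0.1485]
[[0.712, 0.179], [0.714, 0.126], [0.653, 0.118], [0.645, 0.171]] [0.053 0.061 0.054 0.068]
B [ 0.5312 -0.1938]
[[0.571, -0.191], [0.542, -0.234], [0.49, -0.198], [0.522, -0.152]] [0.052 0.064 0.056 0.062]
fence [ 0.511  -0.0568]
[[0.698, -0.04], [0.697, -0.077], [0.324, -0.072], [0.325, -0.039]] [0.036 0.374 0.033 0.374]
handle [0.5165 0.1404]
[[0.512, 0.178], [0.521, 0.103]] [0.076 0.076]
bottle [0.4706 0.3445]
[[0.471, 0.345]] [0.]
leg [ 0.3617 -0.2362]
[[0.347, -0.088], [0.376, -0.384]] [0.298 0.298]
[0.12423331 0.64046696 0.38573318] [[ 0.29  0.96  0.  ]
 [ 0.93 -0.28  0.24]
 [ 0.23 -0.07 -0.97]] 336.8476586929756
[[-0.958  0.287  0.   ]
 [ 0.287  0.958  0.   ]
 [-0.     0.    -1.   ]]
```

```bash
cat >> h.py <<'E'
def down(yaw):
    a=np.radians(yaw);c,s=np.cos(a),np.sin(a)
    return R.from_matrix(np.array([[c,s,0],[s,-c,0],[0,0,-1]]))
def plan(wps,start=None):
    if start is None:
        s=ctrl.get_state();p=s['position'];r=R.from_rotvec(s['tool_rot'])
    else: p,r=np.array(start[:3]),down(start[3])
    for x,y,z,yaw in wps:
        r2=down(yaw);d=r.inv().apply(np.array([x,y,z])-p)*1000;w=(r.inv()*r2).as_rotvec()
        print('t',d.round(1),'w',w.round(3));p,r=np.array([x,y,z]),r2
E
python3 - <<'E'
from h import *
plan([(.25,.56,.33,133),(.38,.42,.33,103),(.5,.27,.33,73),(.56,.08,.33,43),(.56,-.1,.3,10),(.53,-.19,.2,-20)])
E
```

```text
t [ -78.9  -41.8 -107.4] w [0.   0.   0.53]
t [-191.    -0.4    0. ] w [0.    0.    0.524]
t [-173.1   83.2    0. ] w [0.    0.    0.524]
t [-164.2  112.9    0. ] w [0.    0.    0.524]
t [-122.8  131.6   30. ] w [0.    0.    0.576]
t [-45.2  83.4 100. ] w [0.    0.    0.524]
```

Call:
jog_arm(increments=[{"tx":-10,"ty":-5,"tz":-40,"wz":0.1},{"tx":-30,"ty":-15,"tz":-70,"wz":0.22},{"tx":-50,"ty":-25,"tz":-95,"wz":0.34},{"tx":-70,"ty":-36,"tz":-107,"wz":0.44},{"tx":-79,"ty":-42,"tz":-107,"wz":0.53}])

```text
validation failed for argument at $.in...
```

Call:
jog_arm(increments=[{"tx":-38,"ty":0,"tz":0,"wz":0.105},{"tx":-76,"ty":0,"tz":0,"wz":0.21},{"tx":-115,"ty":0,"tz":0,"wz":0.315},{"tx":-153,"ty":0,"tz":0,"wz":0.42},{"tx":-191,"ty":0,"tz":0,"wz":0.524}])

```text
validation failed for argument at $.in...
```

Call:
jog_arm(increments=[{"tx":-35,"ty":17,"tz":0,"wz":0.105},{"tx":-69,"ty":33,"tz":0,"wz":0.21},{"tx":-104,"ty":50,"tz":0,"wz":0.315},{"tx":-138,"ty":66,"tz":0,"wz":0.42},{"tx":-173,"ty":83,"tz":0,"wz":0.524}])

```text
validation failed for argument at $.in...
```

Call:
jog_arm(increments=[{"tx":-33,"ty":22,"tz":0,"wz":0.105},{"tx":-66,"ty":45,"tz":0,"wz":0.21},{"tx":-99,"ty":68,"tz":0,"wz":0.315},{"tx":-131,"ty":90,"tz":0,"wz":0.42},{"tx":-164,"ty":113,"tz":0,"wz":0.524}])

```text
validation failed for argument at $.in...
```

Call:
jog_arm(increments=[{"tx":-25,"ty":26,"tz":6,"wz":0.115},{"tx":-49,"ty":53,"tz":12,"wz":0.23},{"tx":-74,"ty":79,"tz":18,"wz":0.345},{"tx":-98,"ty":105,"tz":24,"wz":0.46},{"tx":-123,"ty":132,"tz":30,"wz":0.576}])

```text
validation failed for argument at $.in...
```

Call:
jog_arm(increments=[{"tx":-9,"ty":17,"tz":20,"wz":0.105},{"tx":-18,"ty":33,"tz":40,"wz":0.21},{"tx":-27,"ty":50,"tz":60,"wz":0.315},{"tx":-36,"ty":67,"tz":80,"wz":0.42},{"tx":-45,"ty":83,"tz":100,"wz":0.524}])

```text
validation failed for argument at $.in...
```

Run:
```python
from h import *
s=ctrl.get_state();print(s['time'],s['position'],R.from_rotvec(s['tool_rot']).as_matrix()[:,[0,2]].round(3).tolist(),s['joint_positions'].round(2),s['qd'].round(2))
im=cam('wrist','w1.png')
for d in vision.spot_in('wrist','block_b_center'): print(d)
```

```text
0.9 [0.18640047 0.62271946 0.22258183] [[-0.958, 0.0], [0.287, 0.0], [-0.0, -1.0]] [-1.27  0.32 -0.07  1.45  0.02  1.37 -0.06] [-0. -0. -0.  0. -0.  0.  0.]
```

View pics/w1.png

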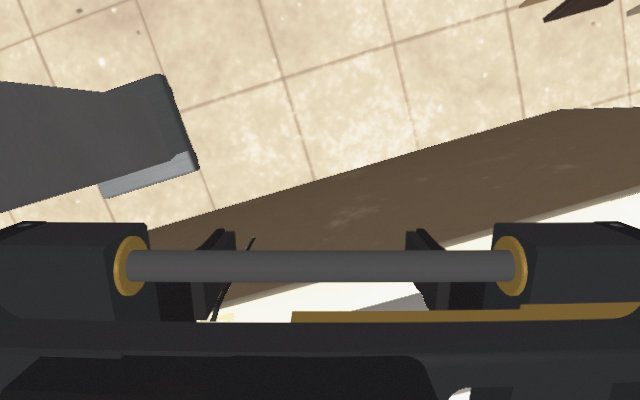

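Call:
jog_arm(increments=[{"tx":-10,"ty":-5,"tz":-40,"wx":0,"wy":0,"wz":0.1,"gripper":1},{"tx":-30,"ty":-15,"tz":-70,"wx":0,"wy":0,"wz":0.22,"gripper":1},{"tx":-50,"ty":-25,"tz":-95,"wx":0,"wy":0,"wz":0.34,"gripper":1},{"tx":-70,"ty":-36,"tz":-107,"wx":0,"wy":0,"wz":0.44,"gripper":1},{"tx":-79,"ty":-42,"tz":-107,"wx":0,"wy":0,"wz":0.53,"gripper":1}])

```text
time: 1.42
position: [0.2539, 0.559, 0.3344]
tool_rot: [1.266, 2.873, 0.011]
ft_force: [0.3, 0.3, -0.0]
grip_width: 0.996
grip_force: 0.0
```

Call:
jog_arm(increments=[{"tx":-38,"ty":0,"tz":0,"wx":0,"wy":0,"wz":0.105,"gripper":1},{"tx":-76,"ty":0,"tz":0,"wx":0,"wy":0,"wz":0.21,"gripper":1},{"tx":-115,"ty":0,"tz":0,"wx":0,"wy":0,"wz":0.315,"gripper":1},{"tx":-153,"ty":0,"tz":0,"wx":0,"wy":0,"wz":0.42,"gripper":1},{"tx":-191,"ty":0,"tz":0,"wx":0,"wy":0,"wz":0.524,"gripper":1}])

```text
time: 1.83
position: [0.3813, 0.4185, 0.3299]
tool_rot: [-1.963, -2.453, -0.001]
ft_force: [1.4, -0.1, 0.3]
grip_width: 1.001
grip_force: 0.0
```

Sequential calls work, all keys needed. Continue.

Call:
jog_arm(increments=[{"tx":-35,"ty":17,"tz":0,"wx":0,"wy":0,"wz":0.105,"gripper":1},{"tx":-69,"ty":33,"tz":0,"wx":0,"wy":0,"wz":0.21,"gripper":1},{"tx":-104,"ty":50,"tz":0,"wx":0,"wy":0,"wz":0.315,"gripper":1},{"tx":-138,"ty":66,"tz":0,"wx":0,"wy":0,"wz":0.42,"gripper":1},{"tx":-173,"ty":83,"tz":0,"wx":0,"wy":0,"wz":0.524,"gripper":1}])

```text
time: 2.25
position: [0.5006, 0.2686, 0.33]
tool_rot: [-2.531, -1.861, -0.001]
ft_force: [1.0, -0.5, -0.2]
grip_width: 1.002
grip_force: 0.0
```

Call:
jog_arm(increments=[{"tx":-33,"ty":22,"tz":0,"wx":0,"wy":0,"wz":0.105,"gripper":1},{"tx":-66,"ty":45,"tz":0,"wx":0,"wy":0,"wz":0.21,"gripper":1},{"tx":-99,"ty":68,"tz":0,"wx":0,"wy":0,"wz":0.315,"gripper":1},{"tx":-131,"ty":90,"tz":0,"wx":0,"wy":0,"wz":0.42,"gripper":1},{"tx":-164,"ty":113,"tz":0,"wx":0,"wy":0,"wz":0.524,"gripper":1}])

```text
time: 2.67
position: [0.56, 0.0784, 0.3299]
tool_rot: [-2.926, -1.142, -0.002]
ft_force: [0.6, 1.1, -0.4]
grip_width: 1.002
grip_force: 0.0
```

Call:
jog_arm(increments=[{"tx":-25,"ty":26,"tz":6,"wx":0,"wy":0,"wz":0.115,"gripper":1},{"tx":-49,"ty":53,"tz":12,"wx":0,"wy":0,"wz":0.23,"gripper":1},{"tx":-74,"ty":79,"tz":18,"wx":0,"wy":0,"wz":0.345,"gripper":1},{"tx":-98,"ty":105,"tz":24,"wx":0,"wy":0,"wz":0.46,"gripper":1},{"tx":-123,"ty":132,"tz":30,"wx":0,"wy":0,"wz":0.576,"gripper":1}])

```text
time: 3.08
position: [0.5593, -0.1017, 0.2996]
tool_rot: [-3.13, -0.263, -0.002]
ft_force: [0.3, 0.6, -0.2]
grip_width: 1.0
grip_force: 0.0
```

Call:
jog_arm(increments=[{"tx":-9,"ty":17,"tz":10,"wx":0,"wy":0,"wz":0.105,"gripper":1},{"tx":-18,"ty":33,"tz":20,"wx":0,"wy":0,"wz":0.21,"gripper":1},{"tx":-27,"ty":50,"tz":30,"wx":0,"wy":0,"wz":0.315,"gripper":1},{"tx":-36,"ty":67,"tz":40,"wx":0,"wy":0,"wz":0.42,"gripper":1},{"tx":-85,"ty":83,"tz":50,"wx":0,"wy":0,"wz":0.524,"gripper":1}])

```text
time: 3.5
position: [0.5023, -0.1907, 0.2496]
tool_rot: [3.089, -0.55, -0.001]
ft_force: [0.3, -0.1, 0.8]
grip_width: 1.001
grip_force: 0.0
```

Run:
```python
from h import *
s=ctrl.get_state();print(s['time'],s['position'],R.from_rotvec(s['tool_rot']).as_matrix()[:,[0,2]].round(3).tolist(),s['joint_positions'].round(2),s['qd'].round(2))
im=cam('wrist','w2.png')
for d in vision.spot_in('wrist','block_b_center'): print(d)
```

```text
3.5 [ 0.50229805 -0.19066936  0.24964277] [[0.938, -0.001], [-0.345, -0.004], [0.0, -1.0]] [-0.47  0.07  0.83  1.72 -0.05  1.38 -1.56] [-0.13 -1.05  0.3   0.97  0.76 -0.21 -1.17]
{'bbox': [284.8, 118.4, 345.2, 181.4], 'conf': 0.73}
```

View pics/w2.png

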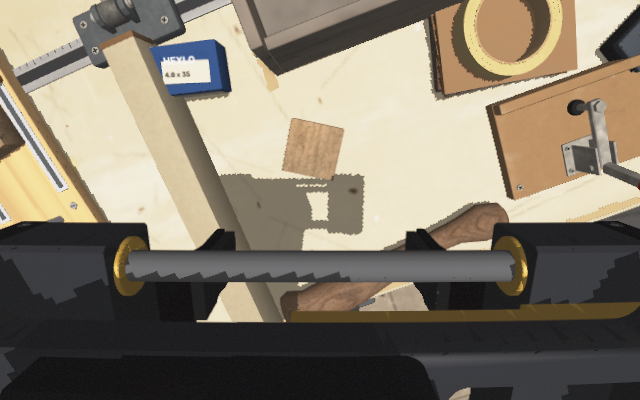

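Run:
```python
from h import *
im=cam('wrist','w3.png');s=ctrl.get_state();print(s['position'])
c=im['color'][100:200,260:370].astype(int)
d=vision.spot_in('wrist','block_b_center');print(d)
hsv=cv2.cvtColor(im['color'],cv2.COLOR_BGR2HSV)
b=[int(v) for v in d[0]['bbox']];u,v=(b[0]+b[2])//2,(b[1]+b[3])//2-3
ref=im['color'][v-8:v+8,u-8:u+8].reshape(-1,3).mean(0);print('ref',ref)
m=(np.abs(im['color'].astype(int)-ref).max(2)<38).astype(np.uint8)
m=cv2.morphologyEx(m,cv2.MORPH_OPEN,np.ones((3,3)));m=cv2.morphologyEx(m,cv2.MORPH_CLOSE,np.ones((5,5)))
n,l=cv2.connectedComponents(m);mm=(l==l[v,u]).astype(np.uint8)
ct=max(cv2.findContours(mm,0,1)[0],key=cv2.contourArea)
r=cv2.minAreaRect(ct);q=cv2.boxPoints(r);print(r,cv2.contourArea(ct),q.tolist())
p=np.array([atz(im,*x,.03)[:2] for x in q]);print(p.round(4),p.mean(0),np.linalg.norm(np.roll(p,-1,0)-p,axis=1))
for e in np.roll(p,-1,0)-p: print(np.degrees(np.arctan2(e[1],e[0]))%90)
o=im['color'].copy();cv2.polylines(o,[ct],True,(0,255,0),1);cv2.polylines(o,[np.int32(q)],True,(0,0,255),1)
cv2.imwrite('pics/w3c.png',cv2.resize(o[80:220,240:400],None,fx=4,fy=4,interpolation=0))
```

```text
[ 0.49639402 -0.19407355  0.25076885]
[{'bbox': [274.3, 109.6, 336.5, 172.3], 'conf': 0.92}]
ref [120.421875   159.109375   194.83203125]
((304.423095703125, 141.88461303710938), (54.128047943115234, 54.52027893066406), 11.309932708740234) 2802.0 [[272.5384826660156, 163.3076934814453], [283.2308044433594, 109.84615325927734], [336.3077087402344, 120.46153259277344], [325.6153869628906, 173.92306518554688]]
[[ 0.5253 -0.1517]
 [ 0.5757 -0.1854]
 [ 0.5443 -0.236 ]
 [ 0.4925 -0.204 ]] [ 0.53444032 -0.19425957] [0.06054712 0.05951391 0.06093263 0.06173071]
56.21359228146375
58.20632866784457
58.30973186411131
57.81461882054964
```

View pics/w3c.png

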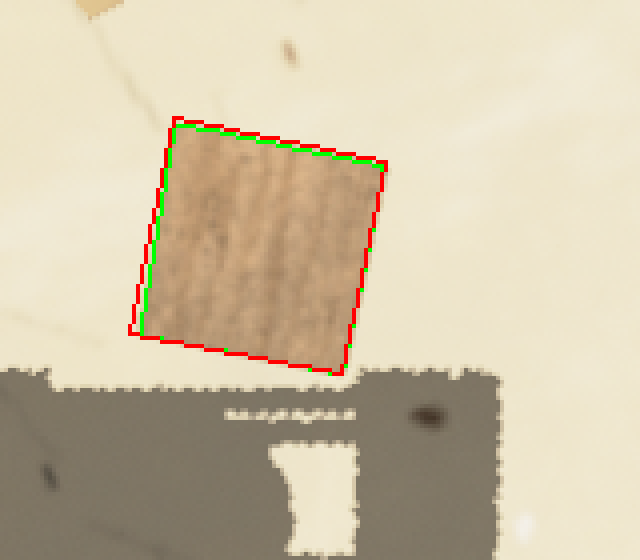

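Run:
```python
from h import *
plan([(.534,-.194,.11,-32.5),(.534,-.194,.008,-32.5)])
```

```text
t [ 33.9 -10.5 141.6] w [-0.002  0.     0.214]
t [  0.   0. 102.] w [0. 0. 0.]
```

Call:
jog_arm(increments=[{"tx":12,"ty":-4,"tz":35,"wx":0,"wy":0,"wz":0.08,"gripper":1},{"tx":24,"ty":-7,"tz":70,"wx":0,"wy":0,"wz":0.16,"gripper":1},{"tx":34,"ty":-10.5,"tz":105,"wx":0,"wy":0,"wz":0.214,"gripper":1},{"tx":34,"ty":-10.5,"tz":135,"wx":0,"wy":0,"wz":0.214,"gripper":1},{"tx":34,"ty":-10.5,"tz":141.6,"wx":0,"wy":0,"wz":0.214,"gripper":1}])

```text
time: 4.12
position: [0.5333, -0.191, 0.1053]
tool_rot: [3.017, -0.871, -0.012]
ft_force: [-1.9, -0.3, -1.0]
grip_width: 1.002
grip_force: 0.0
```

Call:
jog_arm(increments=[{"tx":0,"ty":0,"tz":30,"wx":0,"wy":0,"wz":0,"gripper":1},{"tx":0,"ty":0,"tz":58,"wx":0,"wy":0,"wz":0,"gripper":1},{"tx":0,"ty":0,"tz":82,"wx":0,"wy":0,"wz":0,"gripper":1},{"tx":0,"ty":0,"tz":97,"wx":0,"wy":0,"wz":0,"gripper":1},{"tx":0,"ty":0,"tz":102,"wx":0,"wy":0,"wz":0,"gripper":1}])

```text
time: 4.53
position: [0.5348, -0.1923, 0.0068]
tool_rot: [-3.018, 0.873, 0.004]
ft_force: [-0.8, 0.7, 0.8]
grip_width: 1.003
grip_force: 0.0
```

Call:
jog_arm(increments=[{"tx":0,"ty":0,"tz":0,"wx":0,"wy":0,"wz":0,"gripper":0.6},{"tx":0,"ty":0,"tz":0,"wx":0,"wy":0,"wz":0,"gripper":0.6},{"tx":0,"ty":0,"tz":0,"wx":0,"wy":0,"wz":0,"gripper":0.5},{"tx":0,"ty":0,"tz":0,"wx":0,"wy":0,"wz":0,"gripper":0.5},{"tx":0,"ty":0,"tz":0,"wx":0,"wy":0,"wz":0,"gripper":0.5}], grip_force=25)

```text
time: 4.95
position: [0.5359, -0.1937, 0.0092]
tool_rot: [-3.017, 0.875, -0.003]
ft_force: [-1.1, -1.6, 0.6]
grip_width: 0.711
grip_force: 0.5
```

Run:
```python
from h import *
plan([(.534,-.194,.17,-32.5),(.565,-.03,.26,-14),(.59,.142,.26,5.6)],(.534,-.194,.008,-32.5))
```

```text
t [   0.    0. -162.] w [0. 0. 0.]
t [ -62. -155.  -90.] w [ 0.     0.    -0.323]
t [ -17.4 -172.9    0. ] w [ 0.     0.    -0.342]
```

Call:
jog_arm(increments=[{"tx":0,"ty":0,"tz":0,"wx":0,"wy":0,"wz":0,"gripper":0.5},{"tx":0,"ty":0,"tz":0,"wx":0,"wy":0,"wz":0,"gripper":0.5},{"tx":0,"ty":0,"tz":-5,"wx":0,"wy":0,"wz":0,"gripper":0.5},{"tx":0,"ty":0,"tz":-20,"wx":0,"wy":0,"wz":0,"gripper":0.5},{"tx":0,"ty":0,"tz":-40,"wx":0,"wy":0,"wz":0,"gripper":0.5}])

```text
time: 5.37
position: [0.5333, -0.1929, 0.047]
tool_rot: [3.016, -0.876, -0.006]
ft_force: [1.0, 0.6, -0.7]
grip_width: 0.687
grip_force: 25.0
```

Call:
jog_arm(increments=[{"tx":0,"ty":0,"tz":-25,"wx":0,"wy":0,"wz":0,"gripper":0.5},{"tx":0,"ty":0,"tz":-50,"wx":0,"wy":0,"wz":0,"gripper":0.5},{"tx":0,"ty":0,"tz":-75,"wx":0,"wy":0,"wz":0,"gripper":0.5},{"tx":0,"ty":0,"tz":-100,"wx":0,"wy":0,"wz":0,"gripper":0.5},{"tx":0,"ty":0,"tz":-122,"wx":0,"wy":0,"wz":0,"gripper":0.5}])

```text
time: 5.78
position: [0.5348, -0.1936, 0.1716]
tool_rot: [-3.016, 0.876, -0.001]
ft_force: [1.1, 0.6, -1.5]
grip_width: 0.683
grip_force: 25.0
```

Call:
jog_arm(increments=[{"tx":-12,"ty":-31,"tz":-18,"wx":0,"wy":0,"wz":-0.065,"gripper":0.5},{"tx":-25,"ty":-62,"tz":-36,"wx":0,"wy":0,"wz":-0.13,"gripper":0.5},{"tx":-37,"ty":-93,"tz":-54,"wx":0,"wy":0,"wz":-0.195,"gripper":0.5},{"tx":-50,"ty":-124,"tz":-72,"wx":0,"wy":0,"wz":-0.26,"gripper":0.5},{"tx":-62,"ty":-155,"tz":-90,"wx":0,"wy":0,"wz":-0.323,"gripper":0.5}])

```text
time: 6.2
position: [0.5652, -0.0279, 0.2611]
tool_rot: [-3.118, 0.375, 0.0]
ft_force: [0.4, -0.5, -0.3]
grip_width: 0.687
grip_force: 25.0
```

Call:
jog_arm(increments=[{"tx":-4,"ty":-37,"tz":0,"wx":0,"wy":0,"wz":-0.07,"gripper":0.5},{"tx":-8,"ty":-76,"tz":0,"wx":0,"wy":0,"wz":-0.15,"gripper":0.5},{"tx":-12,"ty":-115,"tz":0,"wx":0,"wy":0,"wz":-0.23,"gripper":0.5},{"tx":-16,"ty":-150,"tz":0,"wx":0,"wy":0,"wz":-0.3,"gripper":0.5},{"tx":-17.5,"ty":-173,"tz":0,"wx":0,"wy":0,"wz":-0.342,"gripper":0.5}])

```text
time: 6.62
position: [0.5894, 0.1479, 0.2596]
tool_rot: [-3.135, -0.169, 0.002]
ft_force: [-0.3, 1.4, -1.3]
grip_width: 0.69
grip_force: 25.0
```

Call:
jog_arm(increments=[{"tx":0,"ty":0,"tz":0,"wx":0,"wy":0,"wz":0,"gripper":0.5},{"tx":0,"ty":0,"tz":0,"wx":0,"wy":0,"wz":0,"gripper":0.5},{"tx":0,"ty":0,"tz":0,"wx":0,"wy":0,"wz":0,"gripper":0.5},{"tx":0,"ty":0,"tz":0,"wx":0,"wy":0,"wz":0,"gripper":0.5},{"tx":0,"ty":0,"tz":0,"wx":0,"wy":0,"wz":0,"gripper":0.5}])

```text
time: 7.03
position: [0.5904, 0.1404, 0.2603]
tool_rot: [3.138, 0.151, 0.001]
ft_force: [0.3, -1.3, -0.2]
grip_width: 0.688
grip_force: 25.0
```

Run:
```python
from h import *
s=ctrl.get_state();print(s['time'],s['position'],R.from_rotvec(s['tool_rot']).as_matrix()[:,[0,2]].round(3).tolist(),s['joint_positions'].round(2))
im=cam('wrist','w4.png')
for t in('block_b_center','stop','pad'):
    for d in vision.spot_in('wrist',t): print(t,d)
print(np.round([proj(im,(.681+a*.03,.1485+b*.03,.053)) for a in(-1,1) for b in(-1,1)]))
```

```text
7.0333 [0.59037447 0.14043301 0.26032531] [[0.995, 0.0], [0.096, -0.0], [0.0, -1.0]] [-0.78  0.23  0.6   1.53 -0.13  1.42 -1.65]
block_b_center {'bbox': [255.1, 190.6, 387.6, 309.0], 'conf': 0.73}
stop {'bbox': [248.1, 18.8, 371.9, 57.3], 'conf': 0.7}
[[345. 125.]
 [289. 120.]
 [352.  66.]
 [294.  61.]]
```

View pics/w4.png

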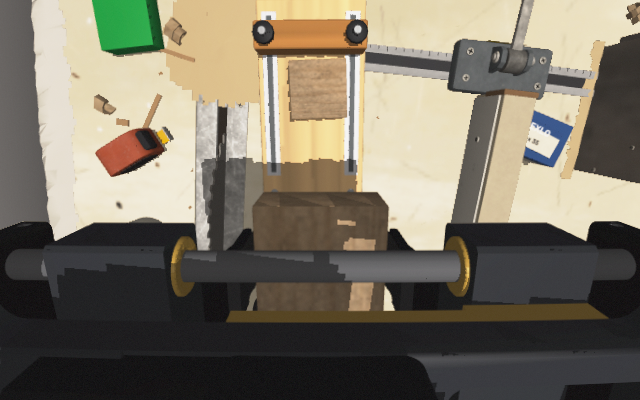

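Run:
```python
from h import *
im=cam('wrist');c=im['color'];u,v=318,90
ref=c[v-15:v+15,u-15:u+15].reshape(-1,3).mean(0);print(ref,c[90,275],c[135,318])
m=(np.abs(c.astype(int)-ref).max(2)<38).astype(np.uint8)
m=cv2.morphologyEx(m,cv2.MORPH_OPEN,np.ones((5,5)));m=cv2.morphologyEx(m,cv2.MORPH_CLOSE,np.ones((7,7)))
n,l=cv2.connectedComponents(m);mm=(l==l[v,u]).astype(np.uint8)
ct=max(cv2.findContours(mm,0,1)[0],key=cv2.contourArea)
r=cv2.minAreaRect(ct);q=cv2.boxPoints(r);print(r,cv2.contourArea(ct))
p=np.array([atz(im,*x,.053)[:2] for x in q]);print(p.round(4),p.mean(0),np.linalg.norm(np.roll(p,-1,0)-p,axis=1))
for e in np.roll(p,-1,0)-p: print(np.degrees(np.arctan2(e[1],e[0]))%90)
o=c.copy();cv2.polylines(o,[ct],True,(0,255,0),1);cv2.polylines(o,[np.int32(q)],True,(0,0,255),1)
cv2.imwrite('pics/w4c.png',cv2.resize(o[10:210,240:400],None,fx=3,fy=3,interpolation=0))
```

```text
[114.47888889 150.26333333 183.34333333] [211 211 212] [150 215 242]
((318.4999694824219, 87.5), (56.99999237060547, 60.99999237060547), -0.0) 3211.5
[[0.6525 0.1797]
 [0.7138 0.1846]
 [0.7196 0.1261]
 [0.6585 0.119 ]] [0.68610578 0.15236576] [0.06150529 0.0587925  0.06149165 0.06100266]
4.580672668433711
5.650129214188368
6.639894262610483
5.661498507369458
```

View pics/w4c.png

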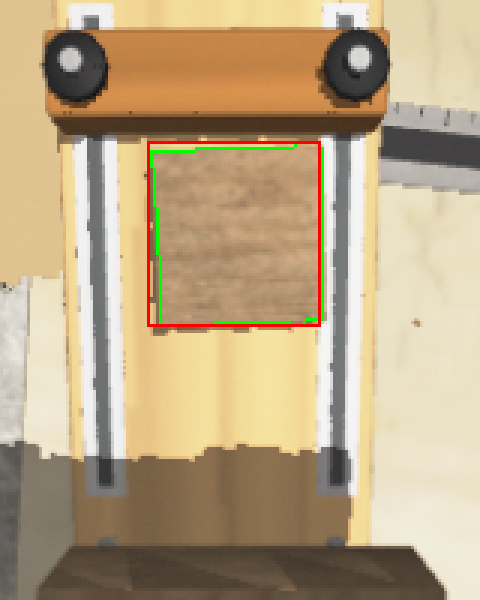

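Run:
```python
from h import *
im=cam('wrist');c=im['color'];u,v=318,90
ref=c[v-15:v+15,u-15:u+15].reshape(-1,3).mean(0)
m=(np.abs(c.astype(int)-ref).max(2)<45).astype(np.uint8)
m=cv2.morphologyEx(m,cv2.MORPH_OPEN,np.ones((5,5)));m=cv2.morphologyEx(m,cv2.MORPH_CLOSE,np.ones((7,7)))
n,l=cv2.connectedComponents(m);mm=(l==l[v,u]).astype(np.uint8)
ct=max(cv2.findContours(mm,0,1)[0],key=cv2.contourArea)[:,0]
p=np.array([atz(im,x+.0,y+.0,.053)[:2] for x,y in ct])
r=cv2.minAreaRect((p*1000).astype(np.float32));print('A',r)
# slats / stop / board edges (z .023 ; stop front bottom)
P=lambda x,y,z: atz(im,240+x/3,10+y/3,z)[:2]
for a,b in(((98,150),(106,490)),((345,140),(337,490)),((62,135),(70,460))):
    A,B=P(*a,.024),P(*b,.024);d=A-B;print(A.round(4),B.round(4),'yaw',np.degrees(np.arctan2(d[1],d[0])).round(2))
A,B=P(45,113,.057),P(388,116,.057);d=A-B;print('stop top front',A,B,np.degrees(np.arctan2(-d[0],d[1])))
for a in((150,150),(320,144),(323,321),(161,326)): print(P(*a,.053).round(4))
s=ctrl.get_state();print(s['position'],np.degrees(np.arctan2(*R.from_rotvec(s['tool_rot']).as_matrix()[[1,0],0])))
```

```text
A ((685.19921875, 151.3402099609375), (61.62229919433594, 59.343833923339844), 8.163347244262695)
[0.7133 0.2068] [0.5861 0.1949] yaw 5.35
[0.7258 0.116 ] [0.5953 0.1032] yaw 5.6
[0.7173 0.2205] [0.5967 0.21  ] yaw 4.99
stop top front [0.71869403 0.22068903] [0.72914816 0.10500118] 5.163507886145624
[0.7108 0.1847]
[0.7186 0.1267]
[0.6596 0.1187]
[0.6521 0.176 ]
[0.5901702  0.14244325 0.26014035] 5.68980966846524
```

Run:
```python
from h import *
plan([(.62,.1451,.06,5.4),(.62,.1451,.032,5.4)],(.5903,.1418,.2602,5.65))
```

```text
t [ 29.9  -0.4 200.2] w [0.    0.    0.004]
t [ 0.  0. 28.] w [0. 0. 0.]
```

Call:
jog_arm(increments=[{"tx":15,"ty":0,"tz":38,"wx":0,"wy":0,"wz":0.004,"gripper":0.5},{"tx":30,"ty":-0.4,"tz":77,"wx":0,"wy":0,"wz":0.004,"gripper":0.5},{"tx":30,"ty":-0.4,"tz":117,"wx":0,"wy":0,"wz":0.004,"gripper":0.5},{"tx":30,"ty":-0.4,"tz":155,"wx":0,"wy":0,"wz":0.004,"gripper":0.5},{"tx":30,"ty":-0.4,"tz":182,"wx":0,"wy":0,"wz":0.004,"gripper":0.5}])

```text
time: 7.75
position: [0.6182, 0.1457, 0.0741]
tool_rot: [3.137, 0.15, -0.006]
ft_force: [0.2, -0.1, -1.3]
grip_width: 0.689
grip_force: 25.0
```

Call:
jog_arm(increments=[{"tx":0,"ty":0,"tz":12,"wx":0,"wy":0,"wz":0,"gripper":0.5},{"tx":0,"ty":0,"tz":18,"wx":0,"wy":0,"wz":0,"gripper":0.5},{"tx":0,"ty":0,"tz":18,"wx":0,"wy":0,"wz":0,"gripper":0.5},{"tx":0,"ty":0,"tz":18,"wx":0,"wy":0,"wz":0,"gripper":0.5},{"tx":0,"ty":0,"tz":18,"wx":0,"wy":0,"wz":0,"gripper":0.5}])

```text
time: 8.17
position: [0.6218, 0.1465, 0.0625]
tool_rot: [-3.137, -0.15, -0.006]
ft_force: [0.1, -0.0, -1.0]
grip_width: 0.687
grip_force: 25.0
```

Call:
jog_arm(increments=[{"tx":0,"ty":0,"tz":10,"wx":0,"wy":0,"wz":0,"gripper":0.5},{"tx":0,"ty":0,"tz":18,"wx":0,"wy":0,"wz":0,"gripper":0.5},{"tx":0,"ty":0,"tz":23,"wx":0,"wy":0,"wz":0,"gripper":0.5},{"tx":0,"ty":0,"tz":26,"wx":0,"wy":0,"wz":0,"gripper":0.5},{"tx":0,"ty":0,"tz":28,"wx":0,"wy":0,"wz":0,"gripper":0.5}])

```text
time: 8.58
position: [0.6192, 0.1461, 0.0321]
tool_rot: [-3.138, -0.15, 0.003]
ft_force: [-7.6, -1.5, 15.5]
grip_width: 0.689
grip_force: 25.0
```

Call:
jog_arm(increments=[{"tx":0,"ty":0,"tz":1,"wx":0,"wy":0,"wz":0,"gripper":0.5},{"tx":0,"ty":0,"tz":1,"wx":0,"wy":0,"wz":0,"gripper":0.75},{"tx":0,"ty":0,"tz":1,"wx":0,"wy":0,"wz":0,"gripper":0.85},{"tx":0,"ty":0,"tz":1,"wx":0,"wy":0,"wz":0,"gripper":0.9},{"tx":0,"ty":0,"tz":1,"wx":0,"wy":0,"wz":0,"gripper":0.9}])

```text
time: 9.0
position: [0.62, 0.1462, 0.0309]
tool_rot: [3.138, 0.15, 0.0]
ft_force: [0.3, 0.1, 0.2]
grip_width: 0.864
grip_force: 0.0
```

Call:
jog_arm(increments=[{"tx":0,"ty":0,"tz":-20,"wx":0,"wy":0,"wz":0,"gripper":0.95},{"tx":0,"ty":0,"tz":-50,"wx":0,"wy":0,"wz":0,"gripper":1},{"tx":-10,"ty":0,"tz":-90,"wx":0,"wy":0,"wz":0,"gripper":1},{"tx":-30,"ty":0,"tz":-130,"wx":0,"wy":0,"wz":0,"gripper":1},{"tx":-50,"ty":0,"tz":-169,"wx":0,"wy":0,"wz":0,"gripper":1}])

```text
time: 9.42
position: [0.5722, 0.1411, 0.1967]
tool_rot: [3.137, 0.149, 0.0]
ft_force: [0.1, 0.8, 0.4]
grip_width: 0.996
grip_force: 0.0
```

```bash
sleep 0
python3 - <<'E'
from h import *
for i in range(3): im=cam('wrist','w5.png')
s=ctrl.get_state();print(s['position'],s['qd'].round(2))
for d in vision.spot_in('wrist','block_b_center'): print(d)
cv2.imwrite('pics/w5c.png',cv2.resize(im['color'][0:230,200:440],None,fx=2.5,fy=2.5,interpolation=0))
E
```

```text
[0.57397017 0.14205502 0.19935518] [ 0.01  0.07 -0.02  0.05 -0.02 -0.02  0.01]
{'bbox': [288.5, 109.3, 354.4, 175.7], 'conf': 0.94}
{'bbox': [120.1, 219.2, 153.7, 247.0], 'conf': 0.46}
{'bbox': [301.6, 281.2, 327.9, 310.4], 'conf': 0.42}
```

View pics/w5c.png

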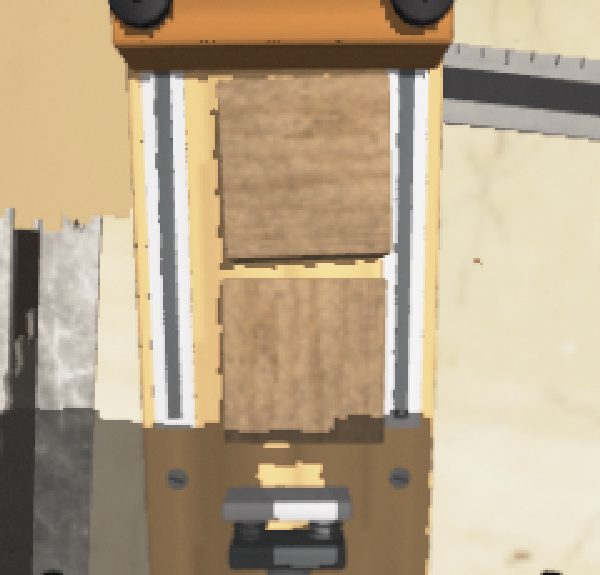

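Call:
jog_arm(increments=[{"tx":0,"ty":-2,"tz":4,"wx":0,"wy":0,"wz":0,"gripper":0},{"tx":0,"ty":-4,"tz":8,"wx":0,"wy":0,"wz":0,"gripper":0},{"tx":0,"ty":-4,"tz":13,"wx":0,"wy":0,"wz":0,"gripper":0},{"tx":0,"ty":-4,"tz":13,"wx":0,"wy":0,"wz":0,"gripper":0},{"tx":0,"ty":-4,"tz":13,"wx":0,"wy":0,"wz":0,"gripper":0}], grip_force=10)

```text
time: 10.03
position: [0.5716, 0.1453, 0.1807]
tool_rot: [3.136, 0.15, -0.004]
ft_force: [0.8, -0.1, 1.1]
grip_width: 0.71
grip_force: 0.0
```

Call:
jog_arm(increments=[{"tx":-5,"ty":0,"tz":0,"wx":0,"wy":0,"wz":0,"gripper":0},{"tx":-10,"ty":0,"tz":0,"wx":0,"wy":0,"wz":0,"gripper":0},{"tx":-15,"ty":0,"tz":0,"wx":0,"wy":0,"wz":0,"gripper":0},{"tx":-20,"ty":0,"tz":0,"wx":0,"wy":0,"wz":0,"gripper":0},{"tx":-20,"ty":0,"tz":0,"wx":0,"wy":0,"wz":0,"gripper":0}])

```text
time: 10.45
position: [0.5512, 0.1436, 0.1827]
tool_rot: [-3.137, -0.151, 0.001]
ft_force: [-0.2, 0.3, -0.0]
grip_width: 0.322
grip_force: 0.0
```

Run:
```python
from h import *
im=cam('top','t2.png');s=ctrl.get_state();print(s['position'],s['ft_force'],s['grip_width'],s['joint_positions'].round(2))
b=cam('side','s2.png')
for n in('top','side'):print(vision.spot_in(n,'lever'),vision.spot_in(n,'pad'))
o=np.hstack([cv2.resize(im['color'][130:250,250:350],None,fx=4,fy=4),cv2.resize(b['color'][130:250,290:390],None,fx=4,fy=4)])
cv2.imwrite('pics/c2.png',o)
```

```text
[0.55176643 0.14377061 0.18272731] [-0.4197497  -0.14352323 -0.72892499] 0.28273547109579034 [-0.82  0.19  0.59  1.73 -0.11  1.26 -1.68]
[] [{'bbox': [370.5, 240.7, 461.1, 262.7], 'conf': 0.49}]
[{'bbox': [331.0, 157.9, 350.8, 203.8], 'conf': 0.7}] [{'bbox': [338.8, 211.8, 354.1, 220.4], 'conf': 0.62}]
```

View pics/c2.png

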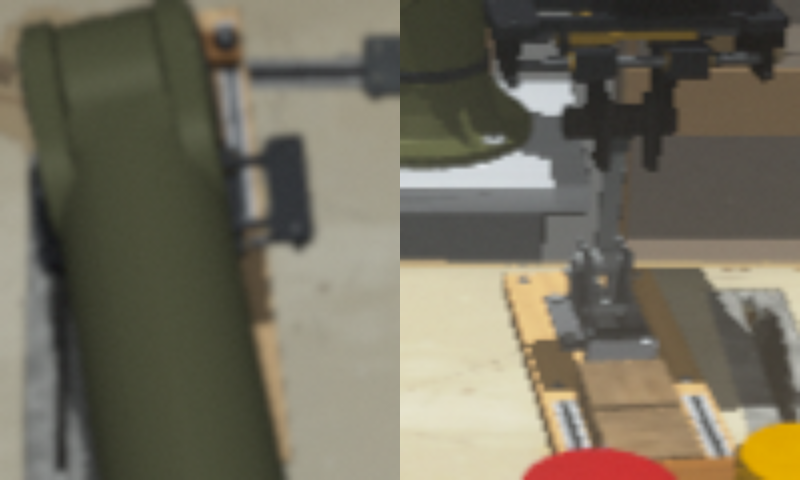

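Call:
jog_arm(increments=[{"tx":-4,"ty":0,"tz":0,"wx":0,"wy":0,"wz":0,"gripper":0},{"tx":-8,"ty":0,"tz":0,"wx":0,"wy":0,"wz":0,"gripper":0},{"tx":-10,"ty":0,"tz":0,"wx":0,"wy":0,"wz":0,"gripper":0},{"tx":-10,"ty":0,"tz":0,"wx":0,"wy":0,"wz":0,"gripper":0},{"tx":-10,"ty":0,"tz":0,"wx":0,"wy":0,"wz":0,"gripper":0}])

```text
time: 11.17
position: [0.5421, 0.1428, 0.1824]
tool_rot: [-3.138, -0.151, -0.0]
ft_force: [0.2, 0.6, 0.5]
grip_width: 0.005
grip_force: 0.0
```

Call:
jog_arm(increments=[{"tx":-4,"ty":0,"tz":0,"wx":0,"wy":0,"wz":0,"gripper":0},{"tx":-8,"ty":0,"tz":0,"wx":0,"wy":0,"wz":0,"gripper":0},{"tx":-12,"ty":0,"tz":0,"wx":0,"wy":0,"wz":0,"gripper":0},{"tx":-15,"ty":0,"tz":0,"wx":0,"wy":0,"wz":0,"gripper":0},{"tx":-15,"ty":0,"tz":0,"wx":0,"wy":0,"wz":0,"gripper":0}])

```text
time: 11.58
position: [0.527, 0.1412, 0.1827]
tool_rot: [-3.137, -0.151, -0.001]
ft_force: [0.2, -0.1, 0.5]
grip_width: 0.008
grip_force: 0.7
```

Call:
jog_arm(increments=[{"tx":-4,"ty":0,"tz":0,"wx":0,"wy":0,"wz":0,"gripper":0},{"tx":-8,"ty":0,"tz":0,"wx":0,"wy":0,"wz":0,"gripper":0},{"tx":-12,"ty":0,"tz":0,"wx":0,"wy":0,"wz":0,"gripper":0},{"tx":-15,"ty":0,"tz":0,"wx":0,"wy":0,"wz":0,"gripper":0},{"tx":-15,"ty":0,"tz":0,"wx":0,"wy":0,"wz":0,"gripper":0}])

```text
time: 12.0
position: [0.5116, 0.1398, 0.1823]
tool_rot: [-3.138, -0.151, 0.001]
ft_force: [0.6, 0.2, 1.4]
grip_width: 0.004
grip_force: 0.6
```

Call:
jog_arm(increments=[{"tx":-4,"ty":0,"tz":0,"wx":0,"wy":0,"wz":0,"gripper":0},{"tx":-8,"ty":0,"tz":0,"wx":0,"wy":0,"wz":0,"gripper":0},{"tx":-12,"ty":0,"tz":0,"wx":0,"wy":0,"wz":0,"gripper":0},{"tx":-12,"ty":0,"tz":0,"wx":0,"wy":0,"wz":0,"gripper":0},{"tx":-12,"ty":0,"tz":0,"wx":0,"wy":0,"wz":0,"gripper":0}])

```text
time: 12.42
position: [0.5002, 0.1387, 0.1824]
tool_rot: [-3.138, -0.151, 0.0]
ft_force: [1.3, 0.8, 1.6]
grip_width: 0.01
grip_force: 1.0
```

Run:
```python
from h import *
b=cam('side','s3.png');w=cam('wrist','w6.png');t=cam('top')
print(vision.spot_in('side','lever'),vision.spot_in('wrist','lever'),vision.spot_in('wrist','pad'))
f=np.mean([ctrl.get_state()['ft_force'] for _ in range(3)],0);print(f)
o=np.hstack([cv2.resize(w['color'][100:400,120:520],None,fx=1.2,fy=1.6),cv2.resize(b['color'][130:250,305:375],None,fx=4.5,fy=4)])
cv2.imwrite('pics/c3.png',o);print(o.shape)
```

```text
[{'bbox': [327.9, 150.9, 358.0, 203.2], 'conf': 0.7}] [{'bbox': [307.0, 183.5, 330.0, 299.0], 'conf': 0.73}, {'bbox': [251.0, 3.2, 385.2, 231.6], 'conf': 0.16}] [{'bbox': [288.4, 114.1, 346.7, 136.8], 'conf': 0.62}, {'bbox': [303.5, 183.8, 331.8, 230.6], 'conf': 0.44}]
[ 2.17092973 -0.09091447  2.10271849]
(480, 795, 3)
```

View pics/c3.png

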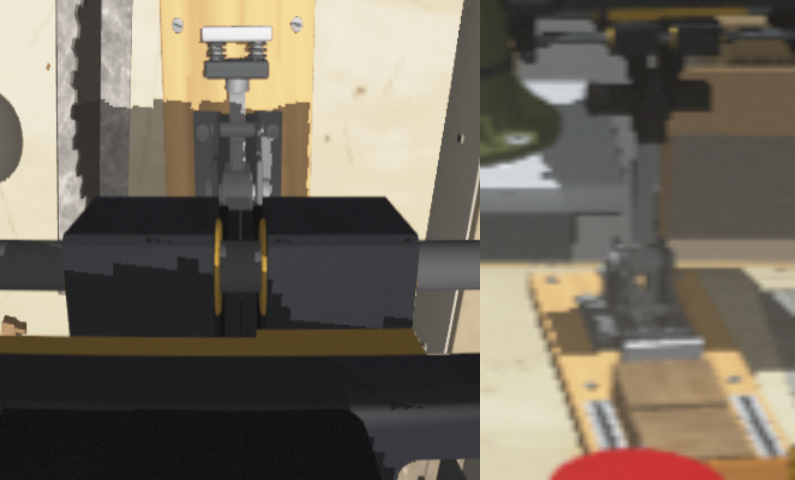

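Run:
```python
from h import *
im=cam('side');u=np.array([.9956,.0941])
piv=np.array([.483,.1385])
for a in np.arange(.25,-.3,-.05):
    p=piv+u*.125*np.sin(a);print(round(.25-a,2),p.round(4),np.round(proj(im,(*p,.08+.125*np.cos(a))),1))
t=cam('top')
print('top rest',[np.round(proj(t,(*(piv+u*.031+np.array([-.0941,.9956])*k),.201)),1) for k in(.04,-.04)],'measured (283.2,199.6),(308.8,196)')
c=im['color'][140:170,325:362].mean(2).astype(int)
print([(140+i,int((r<60).sum())) for i,r in enumerate(c)])
```

```text
0.0 [0.5138 0.1414] [344.  159.7]
0.05 [0.5077 0.1408] [343.6 158.4]
0.1 [0.5016 0.1403] [343.2 157.3]
0.15 [0.4954 0.1397] [342.8 156.3]
0.2 [0.4892 0.1391] [342.4 155.4]
0.25 [0.483  0.1385] [342.  154.6]
0.3 [0.4768 0.1379] [341.6 153.9]
0.35 [0.4706 0.1373] [341.2 153.3]
0.4 [0.4644 0.1367] [340.8 152.8]
0.45 [0.4583 0.1362] [340.4 152.4]
0.5 [0.4522 0.1356] [340.  152.2]
top rest [array([282.1, 200.2]), array([309.2, 197.2])] measured (283.2,199.6),(308.8,196)
[(140, 28), (141, 27), (142, 24), (143, 24), (144, 12), (145, 11), (146, 10), (147, 12), (148, 11), (149, 11), (150, 16), (151, 27), (152, 27), (153, 27), (154, 27), (155, 28), (156, 27), (157, 27), (158, 18), (159, 8), (160, 7), (161, 7), (162, 7), (163, 6), (164, 7), (165, 6), (166, 0), (167, 0), (168, 0), (169, 0)]
```

Call:
jog_arm(increments=[{"tx":-5,"ty":0,"tz":0,"wx":0,"wy":0,"wz":0,"gripper":0},{"tx":-10,"ty":0,"tz":0,"wx":0,"wy":0,"wz":0,"gripper":0},{"tx":-15,"ty":0,"tz":0,"wx":0,"wy":0,"wz":0,"gripper":0},{"tx":-20,"ty":0,"tz":0,"wx":0,"wy":0,"wz":0,"gripper":0},{"tx":-20,"ty":0,"tz":0,"wx":0,"wy":0,"wz":0,"gripper":0}])

```text
time: 13.23
position: [0.4791, 0.1365, 0.1819]
tool_rot: [-3.138, -0.151, 0.003]
ft_force: [2.2, -0.3, -1.2]
grip_width: 0.005
grip_force: 1.0
```

Call:
jog_arm(increments=[{"tx":-2,"ty":0,"tz":0,"wx":0,"wy":0,"wz":0,"gripper":0},{"tx":-4,"ty":0,"tz":0,"wx":0,"wy":0,"wz":0,"gripper":0},{"tx":-4,"ty":0,"tz":0,"wx":0,"wy":0,"wz":0,"gripper":0},{"tx":-4,"ty":0,"tz":0,"wx":0,"wy":0,"wz":0,"gripper":0},{"tx":-4,"ty":0,"tz":0,"wx":0,"wy":0,"wz":0,"gripper":0}])

```text
time: 13.65
position: [0.4766, 0.1363, 0.1823]
tool_rot: [3.138, 0.15, -0.0]
ft_force: [2.6, 0.2, -1.9]
grip_width: 0.006
grip_force: 1.3
```

Call:
jog_arm(increments=[{"tx":-2,"ty":0,"tz":0,"wx":0,"wy":0,"wz":0,"gripper":0},{"tx":-3,"ty":0,"tz":0,"wx":0,"wy":0,"wz":0,"gripper":0},{"tx":-3,"ty":0,"tz":0,"wx":0,"wy":0,"wz":0,"gripper":0},{"tx":-3,"ty":0,"tz":0,"wx":0,"wy":0,"wz":0,"gripper":0},{"tx":-3,"ty":0,"tz":0,"wx":0,"wy":0,"wz":0,"gripper":0}])

```text
time: 14.07
position: [0.4753, 0.1362, 0.1824]
tool_rot: [-3.138, -0.15, -0.006]
ft_force: [7.0, 0.9, -5.9]
grip_width: 0.004
grip_force: 3.9
```

Run:
```python
from h import *
im=cam('side');c=im['color'][140:170,325:362].mean(2).astype(int)
print([(140+i,int((r<60).sum())) for i,r in enumerate(c)],ctrl.get_state()['position'],ctrl.get_state()['ft_force'],vision.spot_in('side','lever'))
cam('wrist');print(vision.spot_in('wrist','pad'))
```

```text
[(140, 22), (141, 11), (142, 10), (143, 10), (144, 13), (145, 12), (146, 10), (147, 10), (148, 10), (149, 26), (150, 26), (151, 26), (152, 26), (153, 27), (154, 27), (155, 27), (156, 19), (157, 7), (158, 7), (159, 7), (160, 7), (161, 7), (162, 7), (163, 0), (164, 0), (165, 0), (166, 0), (167, 0), (168, 0), (169, 0)] [0.4752961  0.13617456 0.18244718] [ 8.51990356  1.4766732  -5.14056964] [{'bbox': [328.7, 150.2, 352.8, 203.7], 'conf': 0.87}]
[{'bbox': [286.4, 76.3, 346.0, 101.3], 'conf': 0.81}, {'bbox': [289.4, 0.0, 362.3, 64.0], 'conf': 0.38}]
```

Call:
jog_arm(increments=[{"tx":16,"ty":0,"tz":0,"wx":0,"wy":0,"wz":0,"gripper":0},{"tx":34,"ty":0,"tz":0,"wx":0,"wy":0,"wz":0,"gripper":0},{"tx":52,"ty":0,"tz":0,"wx":0,"wy":0,"wz":0,"gripper":0},{"tx":68,"ty":0,"tz":0,"wx":0,"wy":0,"wz":0,"gripper":0},{"tx":72,"ty":0,"tz":0,"wx":0,"wy":0,"wz":0,"gripper":0}])

```text
time: 14.68
position: [0.5463, 0.1432, 0.1822]
tool_rot: [3.137, 0.15, -0.001]
ft_force: [-0.9, 0.7, -0.5]
grip_width: 0.003
grip_force: 0.0
```

Call:
jog_arm(increments=[{"tx":0,"ty":0,"tz":0,"wx":0,"wy":0,"wz":0,"gripper":0},{"tx":-8,"ty":0,"tz":0,"wx":0,"wy":0,"wz":0,"gripper":0},{"tx":-18,"ty":0,"tz":0,"wx":0,"wy":0,"wz":0,"gripper":0},{"tx":-29,"ty":0,"tz":0,"wx":0,"wy":0,"wz":0,"gripper":0},{"tx":-40,"ty":0,"tz":0,"wx":0,"wy":0,"wz":0,"gripper":0}])

```text
time: 15.1
position: [0.5047, 0.1391, 0.1833]
tool_rot: [-3.137, -0.151, -0.004]
ft_force: [3.9, 0.7, 2.8]
grip_width: 0.002
grip_force: 1.6
```

Call:
jog_arm(increments=[{"tx":-10,"ty":0,"tz":0,"wx":0,"wy":0,"wz":0,"gripper":0},{"tx":-20,"ty":0,"tz":0,"wx":0,"wy":0,"wz":0,"gripper":0},{"tx":-28,"ty":0,"tz":0,"wx":0,"wy":0,"wz":0,"gripper":0},{"tx":-31,"ty":0,"tz":0,"wx":0,"wy":0,"wz":0,"gripper":0},{"tx":-31,"ty":0,"tz":0,"wx":0,"wy":0,"wz":0,"gripper":0}])

```text
time: 15.52
position: [0.4753, 0.1362, 0.1827]
tool_rot: [-3.136, -0.151, -0.008]
ft_force: [7.7, -0.1, -5.3]
grip_width: 0.002
grip_force: 3.7
```

Run:
```python
from h import *
im=cam('side')
print(ctrl.get_state()['position'],ctrl.get_state()['ft_force'],vision.spot_in('side','lever')[:1])
cam('wrist');print(vision.spot_in('wrist','pad'))
```

```text
[0.47529633 0.1361881  0.18266739] [ 6.75326362 -0.54387214 -4.58550588] [{'bbox': [328.9, 150.2, 355.8, 202.9], 'conf': 0.72}]
[{'bbox': [288.0, 67.2, 345.1, 91.8], 'conf': 0.88}, {'bbox': [531.3, 297.5, 572.7, 319.1], 'conf': 0.63}]
```

Call:
jog_arm(increments=[{"tx":16,"ty":0,"tz":0,"wx":0,"wy":0,"wz":0,"gripper":0},{"tx":34,"ty":0,"tz":0,"wx":0,"wy":0,"wz":0,"gripper":0},{"tx":52,"ty":0,"tz":0,"wx":0,"wy":0,"wz":0,"gripper":0},{"tx":67,"ty":0,"tz":0,"wx":0,"wy":0,"wz":0,"gripper":0},{"tx":71,"ty":0,"tz":0,"wx":0,"wy":0,"wz":0,"gripper":0}])

```text
time: 16.13
position: [0.5455, 0.1431, 0.1822]
tool_rot: [3.138, 0.15, -0.001]
ft_force: [-0.1, 0.0, -0.3]
grip_width: 0.006
grip_force: 0.0
```

Call:
jog_arm(increments=[{"tx":0,"ty":0,"tz":0,"wx":0,"wy":0,"wz":0,"gripper":0},{"tx":-8,"ty":0,"tz":0,"wx":0,"wy":0,"wz":0,"gripper":0},{"tx":-18,"ty":0,"tz":0,"wx":0,"wy":0,"wz":0,"gripper":0},{"tx":-29,"ty":0,"tz":0,"wx":0,"wy":0,"wz":0,"gripper":0},{"tx":-40,"ty":0,"tz":0,"wx":0,"wy":0,"wz":0,"gripper":0}])

```text
time: 16.55
position: [0.5045, 0.1391, 0.1832]
tool_rot: [-3.137, -0.151, -0.003]
ft_force: [4.3, -0.2, 3.3]
grip_width: 0.002
grip_force: 1.6
```

Call:
jog_arm(increments=[{"tx":-10,"ty":0,"tz":0,"wx":0,"wy":0,"wz":0,"gripper":0},{"tx":-20,"ty":0,"tz":0,"wx":0,"wy":0,"wz":0,"gripper":0},{"tx":-28,"ty":0,"tz":0,"wx":0,"wy":0,"wz":0,"gripper":0},{"tx":-31,"ty":0,"tz":0,"wx":0,"wy":0,"wz":0,"gripper":0},{"tx":-31,"ty":0,"tz":0,"wx":0,"wy":0,"wz":0,"gripper":0}])

```text
time: 16.97
position: [0.4753, 0.1362, 0.1826]
tool_rot: [-3.136, -0.151, -0.008]
ft_force: [7.4, 0.6, -5.6]
grip_width: 0.006
grip_force: 3.8
```

Run:
```python
from h import *
print(ctrl.get_state()['position'],ctrl.get_state()['ft_force'])
im=cam('wrist','w7.png')
for t in('pad','block_b_center','stop'):
  for d in vision.spot_in('wrist',t)[:2]: print(t,d)
c=im['color'];print(c[0:110:3,317].tolist())
print(proj(im,(.621,.1455,.053)))
```

```text
[0.47526245 0.1362029  0.18262853] [ 7.41167194  0.60721277 -5.60522404]
pad {'bbox': [287.2, 55.2, 348.4, 81.4], 'conf': 0.77}
pad {'bbox': [302.4, 157.6, 333.1, 229.8], 'conf': 0.57}
block_b_center {'bbox': [290.6, 0.0, 362.4, 64.5], 'conf': 0.72}
[[120, 157, 191], [119, 158, 192], [119, 158, 191], [117, 155, 189], [119, 154, 189], [123, 161, 196], [119, 156, 191], [125, 163, 198], [118, 156, 191], [119, 155, 188], [120, 158, 190], [114, 149, 182], [119, 157, 191], [122, 157, 190], [119, 153, 185], [115, 150, 180], [118, 150, 182], [114, 147, 176], [116, 149, 180], [106, 137, 164], [240, 240, 240], [241, 241, 242], [237, 237, 239], [81, 81, 82], [81, 85, 90], [109, 160, 199], [148, 216, 242], [113, 162, 200], [111, 111, 107], [109, 109, 107], [113, 113, 111], [72, 74, 71], [192, 195, 197], [196, 198, 199], [209, 210, 213], [171, 173, 174], [182, 183, 185]]
(np.float64(325.2627475324114), np.float64(16.141323792439636))
```

Call:
jog_arm(increments=[{"tx":16,"ty":0,"tz":0,"wx":0,"wy":0,"wz":0,"gripper":0},{"tx":34,"ty":0,"tz":0,"wx":0,"wy":0,"wz":0,"gripper":0},{"tx":52,"ty":0,"tz":0,"wx":0,"wy":0,"wz":0,"gripper":0},{"tx":67,"ty":0,"tz":0,"wx":0,"wy":0,"wz":0,"gripper":0},{"tx":71,"ty":0,"tz":0,"wx":0,"wy":0,"wz":0,"gripper":0}])

```text
time: 17.58
position: [0.5455, 0.1431, 0.1822]
tool_rot: [3.138, 0.15, -0.001]
ft_force: [0.0, 1.0, 0.2]
grip_width: 0.007
grip_force: 0.0
```

Call:
jog_arm(increments=[{"tx":0,"ty":0,"tz":0,"wx":0,"wy":0,"wz":0,"gripper":0},{"tx":-8,"ty":0,"tz":0,"wx":0,"wy":0,"wz":0,"gripper":0},{"tx":-18,"ty":0,"tz":0,"wx":0,"wy":0,"wz":0,"gripper":0},{"tx":-29,"ty":0,"tz":0,"wx":0,"wy":0,"wz":0,"gripper":0},{"tx":-40,"ty":0,"tz":0,"wx":0,"wy":0,"wz":0,"gripper":0}])

```text
time: 18.0
position: [0.5046, 0.139, 0.1832]
tool_rot: [-3.137, -0.151, -0.004]
ft_force: [3.6, -0.4, 2.3]
grip_width: 0.004
grip_force: 1.6
```

Call:
jog_arm(increments=[{"tx":-10,"ty":0,"tz":0,"wx":0,"wy":0,"wz":0,"gripper":0},{"tx":-20,"ty":0,"tz":0,"wx":0,"wy":0,"wz":0,"gripper":0},{"tx":-28,"ty":0,"tz":0,"wx":0,"wy":0,"wz":0,"gripper":0},{"tx":-31,"ty":0,"tz":0,"wx":0,"wy":0,"wz":0,"gripper":0},{"tx":-31,"ty":0,"tz":0,"wx":0,"wy":0,"wz":0,"gripper":0}])

```text
time: 18.42
position: [0.4752, 0.1362, 0.1826]
tool_rot: [-3.136, -0.151, -0.008]
ft_force: [8.5, 0.3, -5.9]
grip_width: 0.001
grip_force: 3.7
```

Call:
jog_arm(increments=[{"tx":16,"ty":0,"tz":0,"wx":0,"wy":0,"wz":0,"gripper":0},{"tx":34,"ty":0,"tz":0,"wx":0,"wy":0,"wz":0,"gripper":0},{"tx":52,"ty":0,"tz":0,"wx":0,"wy":0,"wz":0,"gripper":0},{"tx":67,"ty":0,"tz":0,"wx":0,"wy":0,"wz":0,"gripper":0},{"tx":71,"ty":0,"tz":0,"wx":0,"wy":0,"wz":0,"gripper":0}])

```text
time: 18.83
position: [0.5454, 0.1431, 0.1822]
tool_rot: [3.138, 0.15, -0.001]
ft_force: [-1.0, 0.1, -0.4]
grip_width: 0.005
grip_force: 0.0
```

```bash
cat > blocks.py <<'E'
from h import *
# beech mask in the wrist picture, unprojected to z=.053, in the clamp frame (mm)
im=cam('wrist','wb.png');c=im['color'].astype(int)
m=(np.abs(c-np.array([119,156,190])).max(2)<36).astype(np.uint8)
m=cv2.morphologyEx(m,cv2.MORPH_OPEN,np.ones((3,3)))
ys,xs=np.nonzero(m[:200]);P=np.array([atz(im,x,y,.053)[:2] for x,y in zip(xs,ys)])-np.array([.483,.1385])
a=np.radians(5.4);q=P@np.array([[np.cos(a),-np.sin(a)],[np.sin(a),np.cos(a)]])*1000
k=(abs(q[:,1])<50)&(q[:,0]<270)&(q[:,0]>60);q=q[k]
for x0 in range(80,260,6):
    w=q[(q[:,0]>=x0)&(q[:,0]<x0+6)]
    if len(w)>30: print(x0,len(w),np.percentile(w[:,1],[1,99]).round(1))
for t in('pad','block_b_center'):
    for d in vision.spot_in('wrist',t)[:3]: print(t,d)
E
python3 blocks.py
```

```text
110 135 [-34.4  21.9]
116 483 [-35.1  22.7]
122 482 [-35.   22.6]
128 559 [-34.8  23.3]
134 492 [-34.7  23.2]
140 531 [-35.3  23.1]
146 536 [-35.1  23. ]
152 561 [-35.   22.9]
158 515 [-34.8  23.6]
164 580 [-34.6  23.5]
170 478 [-34.6  24.3]
176 553 [-36.8  21.6]
182 540 [-36.6  21.6]
188 589 [-36.5  21.5]
194 587 [-37.1  21.4]
200 617 [-36.9  21.4]
206 643 [-36.7  22. ]
212 611 [-36.6  21.9]
218 149 [-36.1  21.5]
pad {'bbox': [289.2, 133.3, 347.4, 155.7], 'conf': 0.85}
block_b_center {'bbox': [287.8, 60.2, 361.7, 134.2], 'conf': 0.76}
```

Call:
jog_arm(increments=[{"tx":-8,"ty":0,"tz":0,"wx":0,"wy":0,"wz":0,"gripper":0},{"tx":-16,"ty":0,"tz":0,"wx":0,"wy":0,"wz":0,"gripper":0},{"tx":-24,"ty":0,"tz":0,"wx":0,"wy":0,"wz":0,"gripper":0},{"tx":-32,"ty":0,"tz":0,"wx":0,"wy":0,"wz":0,"gripper":0},{"tx":-40,"ty":0,"tz":0,"wx":0,"wy":0,"wz":0,"gripper":0}])

```text
time: 19.4
position: [0.5051, 0.1392, 0.1832]
tool_rot: [-3.137, -0.151, -0.004]
ft_force: [4.1, 0.3, 3.0]
grip_width: 0.002
grip_force: 1.7
```

Call:
jog_arm(increments=[{"tx":-5,"ty":0,"tz":0,"wx":0,"wy":0,"wz":0,"gripper":0},{"tx":-10,"ty":0,"tz":0,"wx":0,"wy":0,"wz":0,"gripper":0},{"tx":-14,"ty":0,"tz":0,"wx":0,"wy":0,"wz":0,"gripper":0},{"tx":-16,"ty":0,"tz":0,"wx":0,"wy":0,"wz":0,"gripper":0},{"tx":-16,"ty":0,"tz":0,"wx":0,"wy":0,"wz":0,"gripper":0}])

```text
time: 19.82
position: [0.489, 0.1376, 0.1823]
tool_rot: [-3.138, -0.151, 0.001]
ft_force: [1.1, 0.3, 1.8]
grip_width: 0.009
grip_force: 1.0
```

Still free; finish stroke 5, return, then stroke 6 in stages.

Call:
jog_arm(increments=[{"tx":-5,"ty":0,"tz":0,"wx":0,"wy":0,"wz":0,"gripper":0},{"tx":-10,"ty":0,"tz":0,"wx":0,"wy":0,"wz":0,"gripper":0},{"tx":-14,"ty":0,"tz":0,"wx":0,"wy":0,"wz":0,"gripper":0},{"tx":-15,"ty":0,"tz":0,"wx":0,"wy":0,"wz":0,"gripper":0},{"tx":-15,"ty":0,"tz":0,"wx":0,"wy":0,"wz":0,"gripper":0}])

```text
time: 20.23
position: [0.4754, 0.1362, 0.1817]
tool_rot: [3.138, 0.15, 0.005]
ft_force: [8.8, 1.9, -6.9]
grip_width: 0.007
grip_force: 4.2
```

Call:
jog_arm(increments=[{"tx":16,"ty":0,"tz":0,"wx":0,"wy":0,"wz":0,"gripper":0},{"tx":34,"ty":0,"tz":0,"wx":0,"wy":0,"wz":0,"gripper":0},{"tx":52,"ty":0,"tz":0,"wx":0,"wy":0,"wz":0,"gripper":0},{"tx":67,"ty":0,"tz":0,"wx":0,"wy":0,"wz":0,"gripper":0},{"tx":71,"ty":0,"tz":0,"wx":0,"wy":0,"wz":0,"gripper":0}])

```text
time: 20.65
position: [0.5455, 0.1429, 0.1816]
tool_rot: [3.137, 0.15, -0.003]
ft_force: [-0.1, -0.4, -0.1]
grip_width: 0.005
grip_force: 0.0
```

Call:
jog_arm(increments=[{"tx":-5,"ty":0,"tz":0,"wx":0,"wy":0,"wz":0,"gripper":0},{"tx":-10,"ty":0,"tz":0,"wx":0,"wy":0,"wz":0,"gripper":0},{"tx":-15,"ty":0,"tz":0,"wx":0,"wy":0,"wz":0,"gripper":0},{"tx":-20,"ty":0,"tz":0,"wx":0,"wy":0,"wz":0,"gripper":0},{"tx":-20,"ty":0,"tz":0,"wx":0,"wy":0,"wz":0,"gripper":0}])

```text
time: 21.07
position: [0.5238, 0.1411, 0.1828]
tool_rot: [-3.136, -0.151, 0.001]
ft_force: [1.0, 0.0, 0.3]
grip_width: 0.008
grip_force: 0.5
```

```bash
python3 blocks.py
```

```text
122 495 [-35.   22.6]
128 537 [-34.9  23.2]
134 530 [-34.8  23.1]
140 576 [-35.3  23. ]
146 543 [-35.2  23. ]
152 545 [-35.   22.9]
158 584 [-34.9  23.5]
164 585 [-34.7  23.4]
170 596 [-35.3  23.4]
176 518 [-35.2  23.3]
182 529 [-37.4  21.6]
188 599 [-37.2  21.5]
194 450 [-37.1  21.4]
pad {'bbox': [288.5, 99.6, 345.2, 121.7], 'conf': 0.84}
block_b_center {'bbox': [289.0, 20.2, 360.6, 99.2], 'conf': 0.97}
```

Call:
jog_arm(increments=[{"tx":-4,"ty":0,"tz":0,"wx":0,"wy":0,"wz":0,"gripper":0},{"tx":-8,"ty":0,"tz":0,"wx":0,"wy":0,"wz":0,"gripper":0},{"tx":-12,"ty":0,"tz":0,"wx":0,"wy":0,"wz":0,"gripper":0},{"tx":-12,"ty":0,"tz":0,"wx":0,"wy":0,"wz":0,"gripper":0},{"tx":-12,"ty":0,"tz":0,"wx":0,"wy":0,"wz":0,"gripper":0}])

```text
time: 21.63
position: [0.5133, 0.14, 0.1825]
tool_rot: [-3.138, -0.151, -0.0]
ft_force: [1.4, 0.5, 1.2]
grip_width: 0.004
grip_force: 0.8
```

Call:
jog_arm(increments=[{"tx":-3,"ty":0,"tz":0,"wx":0,"wy":0,"wz":0,"gripper":0},{"tx":-6,"ty":0,"tz":0,"wx":0,"wy":0,"wz":0,"gripper":0},{"tx":-8,"ty":0,"tz":0,"wx":0,"wy":0,"wz":0,"gripper":0},{"tx":-8,"ty":0,"tz":0,"wx":0,"wy":0,"wz":0,"gripper":0},{"tx":-8,"ty":0,"tz":0,"wx":0,"wy":0,"wz":0,"gripper":0}])

```text
time: 22.05
position: [0.507, 0.1394, 0.1832]
tool_rot: [-3.137, -0.15, -0.007]
ft_force: [6.2, 0.6, 1.6]
grip_width: 0.003
grip_force: 2.8
```

Call:
jog_arm(increments=[{"tx":-2,"ty":0,"tz":0,"wx":0,"wy":0,"wz":0,"gripper":0},{"tx":-4,"ty":0,"tz":0,"wx":0,"wy":0,"wz":0,"gripper":0},{"tx":-6,"ty":0,"tz":0,"wx":0,"wy":0,"wz":0,"gripper":0},{"tx":-8,"ty":0,"tz":0,"wx":0,"wy":0,"wz":0,"gripper":0},{"tx":-8,"ty":0,"tz":0,"wx":0,"wy":0,"wz":0,"gripper":0}])

```text
time: 22.47
position: [0.4996, 0.1386, 0.1837]
tool_rot: [-3.137, -0.15, -0.009]
ft_force: [7.1, 0.3, 3.7]
grip_width: 0.008
grip_force: 3.3
```

Call:
jog_arm(increments=[{"tx":-2,"ty":0,"tz":0,"wx":0,"wy":0,"wz":0,"gripper":0},{"tx":-4,"ty":0,"tz":0,"wx":0,"wy":0,"wz":0,"gripper":0},{"tx":-6,"ty":0,"tz":0,"wx":0,"wy":0,"wz":0,"gripper":0},{"tx":-8,"ty":0,"tz":0,"wx":0,"wy":0,"wz":0,"gripper":0},{"tx":-8,"ty":0,"tz":0,"wx":0,"wy":0,"wz":0,"gripper":0}])

```text
time: 22.88
position: [0.4919, 0.1378, 0.1837]
tool_rot: [-3.137, -0.15, -0.01]
ft_force: [7.5, 2.3, 1.9]
grip_width: 0.005
grip_force: 3.6
```

Call:
jog_arm(increments=[{"tx":-2,"ty":0,"tz":0,"wx":0,"wy":0,"wz":0,"gripper":0},{"tx":-4,"ty":0,"tz":0,"wx":0,"wy":0,"wz":0,"gripper":0},{"tx":-6,"ty":0,"tz":0,"wx":0,"wy":0,"wz":0,"gripper":0},{"tx":-8,"ty":0,"tz":0,"wx":0,"wy":0,"wz":0,"gripper":0},{"tx":-8,"ty":0,"tz":0,"wx":0,"wy":0,"wz":0,"gripper":0}])

```text
time: 23.3
position: [0.4839, 0.1371, 0.1833]
tool_rot: [-3.137, -0.15, -0.009]
ft_force: [7.8, 0.6, -0.8]
grip_width: 0.008
grip_force: 4.0
```

Call:
jog_arm(increments=[{"tx":-2,"ty":0,"tz":0,"wx":0,"wy":0,"wz":0,"gripper":0},{"tx":-4,"ty":0,"tz":0,"wx":0,"wy":0,"wz":0,"gripper":0},{"tx":-6,"ty":0,"tz":0,"wx":0,"wy":0,"wz":0,"gripper":0},{"tx":-8,"ty":0,"tz":0,"wx":0,"wy":0,"wz":0,"gripper":0},{"tx":-8,"ty":0,"tz":0,"wx":0,"wy":0,"wz":0,"gripper":0}])

```text
time: 23.72
position: [0.4757, 0.1362, 0.1824]
tool_rot: [-3.138, -0.15, -0.009]
ft_force: [10.3, 0.9, -5.4]
grip_width: 0.005
grip_force: 4.8
```

Call:
jog_arm(increments=[{"tx":16,"ty":0,"tz":0,"wx":0,"wy":0,"wz":0,"gripper":0},{"tx":34,"ty":0,"tz":0,"wx":0,"wy":0,"wz":0,"gripper":0},{"tx":52,"ty":0,"tz":0,"wx":0,"wy":0,"wz":0,"gripper":0},{"tx":67,"ty":0,"tz":0,"wx":0,"wy":0,"wz":0,"gripper":0},{"tx":71,"ty":0,"tz":0,"wx":0,"wy":0,"wz":0,"gripper":0}])

```text
time: 24.13
position: [0.5448, 0.1428, 0.1815]
tool_rot: [3.136, 0.15, -0.003]
ft_force: [0.1, -0.4, 0.9]
grip_width: 0.005
grip_force: 0.0
```

Call:
jog_arm(increments=[{"tx":-3,"ty":0,"tz":0,"wx":0,"wy":0,"wz":0,"gripper":0},{"tx":-6,"ty":0,"tz":0,"wx":0,"wy":0,"wz":0,"gripper":0},{"tx":-9,"ty":0,"tz":0,"wx":0,"wy":0,"wz":0,"gripper":0},{"tx":-12,"ty":0,"tz":0,"wx":0,"wy":0,"wz":0,"gripper":0},{"tx":-12,"ty":0,"tz":0,"wx":0,"wy":0,"wz":0,"gripper":0}])

```text
time: 24.55
position: [0.5315, 0.1417, 0.1829]
tool_rot: [-3.137, -0.151, -0.001]
ft_force: [1.6, -1.2, 0.6]
grip_width: 0.002
grip_force: 0.6
```

Call:
jog_arm(increments=[{"tx":-2,"ty":0,"tz":0,"wx":0,"wy":0,"wz":0,"gripper":0},{"tx":-4,"ty":0,"tz":0,"wx":0,"wy":0,"wz":0,"gripper":0},{"tx":-6,"ty":0,"tz":0,"wx":0,"wy":0,"wz":0,"gripper":0},{"tx":-6,"ty":0,"tz":0,"wx":0,"wy":0,"wz":0,"gripper":0},{"tx":-6,"ty":0,"tz":0,"wx":0,"wy":0,"wz":0,"gripper":0}])

```text
time: 24.97
position: [0.5271, 0.1414, 0.183]
tool_rot: [-3.137, -0.151, -0.003]
ft_force: [3.4, 0.7, 3.0]
grip_width: 0.006
grip_force: 1.8
```

Call:
jog_arm(increments=[{"tx":-2,"ty":0,"tz":0,"wx":0,"wy":0,"wz":0,"gripper":0},{"tx":-4,"ty":0,"tz":0,"wx":0,"wy":0,"wz":0,"gripper":0},{"tx":-5,"ty":0,"tz":0,"wx":0,"wy":0,"wz":0,"gripper":0},{"tx":-5,"ty":0,"tz":0,"wx":0,"wy":0,"wz":0,"gripper":0},{"tx":-5,"ty":0,"tz":0,"wx":0,"wy":0,"wz":0,"gripper":0}])

```text
time: 25.38
position: [0.5235, 0.1411, 0.1836]
tool_rot: [-3.137, -0.15, -0.008]
ft_force: [7.0, 0.2, 4.1]
grip_width: 0.007
grip_force: 3.4
```

Call:
jog_arm(increments=[{"tx":-2,"ty":0,"tz":0,"wx":0,"wy":0,"wz":0,"gripper":0},{"tx":-4,"ty":0,"tz":0,"wx":0,"wy":0,"wz":0,"gripper":0},{"tx":-4,"ty":0,"tz":0,"wx":0,"wy":0,"wz":0,"gripper":0},{"tx":-4,"ty":0,"tz":0,"wx":0,"wy":0,"wz":0,"gripper":0},{"tx":-4,"ty":0,"tz":0,"wx":0,"wy":0,"wz":0,"gripper":0}])

```text
time: 25.8
position: [0.5207, 0.1407, 0.1842]
tool_rot: [-3.137, -0.15, -0.012]
ft_force: [8.5, 0.8, 4.7]
grip_width: 0.005
grip_force: 4.5
```

Call:
jog_arm(increments=[{"tx":-2,"ty":0,"tz":0,"wx":0,"wy":0,"wz":0,"gripper":0},{"tx":-4,"ty":0,"tz":0,"wx":0,"wy":0,"wz":0,"gripper":0},{"tx":-4,"ty":0,"tz":0,"wx":0,"wy":0,"wz":0,"gripper":0},{"tx":-4,"ty":0,"tz":0,"wx":0,"wy":0,"wz":0,"gripper":0},{"tx":-4,"ty":0,"tz":0,"wx":0,"wy":0,"wz":0,"gripper":0}])

```text
time: 26.22
position: [0.5175, 0.1405, 0.1848]
tool_rot: [-3.136, -0.15, -0.015]
ft_force: [9.5, 1.1, 6.6]
grip_width: 0.003
grip_force: 4.9
```

Call:
jog_arm(increments=[{"tx":-2,"ty":0,"tz":0,"wx":0,"wy":0,"wz":0,"gripper":0},{"tx":-4,"ty":0,"tz":0,"wx":0,"wy":0,"wz":0,"gripper":0},{"tx":-4,"ty":0,"tz":0,"wx":0,"wy":0,"wz":0,"gripper":0},{"tx":-4,"ty":0,"tz":0,"wx":0,"wy":0,"wz":0,"gripper":0},{"tx":-4,"ty":0,"tz":0,"wx":0,"wy":0,"wz":0,"gripper":0}])

```text
time: 26.63
position: [0.5141, 0.1401, 0.1854]
tool_rot: [-3.136, -0.15, -0.017]
ft_force: [10.6, -0.1, 8.4]
grip_width: 0.006
grip_force: 5.2
```

Call:
jog_arm(increments=[{"tx":-1,"ty":0,"tz":0,"wx":0,"wy":0,"wz":0,"gripper":0},{"tx":-3,"ty":0,"tz":0,"wx":0,"wy":0,"wz":0,"gripper":0},{"tx":-3,"ty":0,"tz":0,"wx":0,"wy":0,"wz":0,"gripper":0},{"tx":-3,"ty":0,"tz":0,"wx":0,"wy":0,"wz":0,"gripper":0},{"tx":-3,"ty":0,"tz":0,"wx":0,"wy":0,"wz":0,"gripper":0}])

```text
time: 27.05
position: [0.5115, 0.1398, 0.1857]
tool_rot: [-3.136, -0.149, -0.018]
ft_force: [11.2, 0.7, 8.7]
grip_width: 0.007
grip_force: 5.4
```

Call:
jog_arm(increments=[{"tx":-2,"ty":0,"tz":0,"wx":0,"wy":0,"wz":0,"gripper":0},{"tx":-4,"ty":0,"tz":0,"wx":0,"wy":0,"wz":0,"gripper":0},{"tx":-4,"ty":0,"tz":0,"wx":0,"wy":0,"wz":0,"gripper":0},{"tx":-4,"ty":0,"tz":0,"wx":0,"wy":0,"wz":0,"gripper":0},{"tx":-4,"ty":0,"tz":0,"wx":0,"wy":0,"wz":0,"gripper":0}])

```text
time: 27.47
position: [0.5077, 0.1395, 0.1859]
tool_rot: [-3.135, -0.149, -0.019]
ft_force: [11.3, 0.8, 10.1]
grip_width: 0.006
grip_force: 5.5
```

Call:
jog_arm(increments=[{"tx":-1,"ty":0,"tz":0,"wx":0,"wy":0,"wz":0,"gripper":0},{"tx":-3,"ty":0,"tz":0,"wx":0,"wy":0,"wz":0,"gripper":0},{"tx":-3,"ty":0,"tz":0,"wx":0,"wy":0,"wz":0,"gripper":0},{"tx":-3,"ty":0,"tz":0,"wx":0,"wy":0,"wz":0,"gripper":0},{"tx":-3,"ty":0,"tz":0,"wx":0,"wy":0,"wz":0,"gripper":0}])

```text
time: 27.88
position: [0.5049, 0.1392, 0.186]
tool_rot: [-3.135, -0.149, -0.02]
ft_force: [10.3, 0.6, 10.2]
grip_width: 0.005
grip_force: 5.6
```

Call:
jog_arm(increments=[{"tx":-2,"ty":0,"tz":0,"wx":0,"wy":0,"wz":0,"gripper":0},{"tx":-4,"ty":0,"tz":0,"wx":0,"wy":0,"wz":0,"gripper":0},{"tx":-4,"ty":0,"tz":0,"wx":0,"wy":0,"wz":0,"gripper":0},{"tx":-4,"ty":0,"tz":0,"wx":0,"wy":0,"wz":0,"gripper":0},{"tx":-4,"ty":0,"tz":0,"wx":0,"wy":0,"wz":0,"gripper":0}])

```text
time: 28.3
position: [0.501, 0.1388, 0.186]
tool_rot: [-3.135, -0.149, -0.02]
ft_force: [10.3, 0.2, 9.8]
grip_width: 0.008
grip_force: 5.7
```

Call:
jog_arm(increments=[{"tx":-2,"ty":0,"tz":0,"wx":0,"wy":0,"wz":0,"gripper":0},{"tx":-4,"ty":0,"tz":0,"wx":0,"wy":0,"wz":0,"gripper":0},{"tx":-4,"ty":0,"tz":0,"wx":0,"wy":0,"wz":0,"gripper":0},{"tx":-4,"ty":0,"tz":0,"wx":0,"wy":0,"wz":0,"gripper":0},{"tx":-4,"ty":0,"tz":0,"wx":0,"wy":0,"wz":0,"gripper":0}])

```text
time: 28.72
position: [0.4974, 0.1385, 0.1862]
tool_rot: [-3.135, -0.149, -0.021]
ft_force: [12.4, -0.0, 10.2]
grip_width: 0.004
grip_force: 6.2
```

Call:
jog_arm(increments=[{"tx":-2,"ty":0,"tz":0,"wx":0,"wy":0,"wz":0,"gripper":0},{"tx":-4,"ty":0,"tz":0,"wx":0,"wy":0,"wz":0,"gripper":0},{"tx":-4,"ty":0,"tz":0,"wx":0,"wy":0,"wz":0,"gripper":0},{"tx":-4,"ty":0,"tz":0,"wx":0,"wy":0,"wz":0,"gripper":0},{"tx":-4,"ty":0,"tz":0,"wx":0,"wy":0,"wz":0,"gripper":0}])

```text
time: 29.13
position: [0.4948, 0.1382, 0.1863]
tool_rot: [-3.135, -0.149, -0.026]
ft_force: [15.8, 2.3, 6.9]
grip_width: 0.003
grip_force: 8.1
```

Call:
jog_arm(increments=[{"tx":-1,"ty":0,"tz":0,"wx":0,"wy":0,"wz":0,"gripper":0},{"tx":-3,"ty":0,"tz":0,"wx":0,"wy":0,"wz":0,"gripper":0},{"tx":-3,"ty":0,"tz":0,"wx":0,"wy":0,"wz":0,"gripper":0},{"tx":-3,"ty":0,"tz":0,"wx":0,"wy":0,"wz":0,"gripper":0},{"tx":-3,"ty":0,"tz":0,"wx":0,"wy":0,"wz":0,"gripper":0}])

```text
time: 29.55
position: [0.4928, 0.138, 0.1864]
tool_rot: [-3.135, -0.149, -0.03]
ft_force: [18.8, 1.5, 5.6]
grip_width: 0.004
grip_force: 9.5
```

Call:
jog_arm(increments=[{"tx":-1,"ty":0,"tz":0,"wx":0,"wy":0,"wz":0,"gripper":0},{"tx":-2,"ty":0,"tz":0,"wx":0,"wy":0,"wz":0,"gripper":0},{"tx":-2,"ty":0,"tz":0,"wx":0,"wy":0,"wz":0,"gripper":0},{"tx":-2,"ty":0,"tz":0,"wx":0,"wy":0,"wz":0,"gripper":0},{"tx":-2,"ty":0,"tz":0,"wx":0,"wy":0,"wz":0,"gripper":0}])

```text
time: 29.97
position: [0.4915, 0.1379, 0.1865]
tool_rot: [-3.135, -0.149, -0.032]
ft_force: [20.9, 1.9, 3.6]
grip_width: 0.009
grip_force: 10.4
```

Call:
jog_arm(increments=[{"tx":10,"ty":0,"tz":0,"wx":0,"wy":0,"wz":0,"gripper":0},{"tx":22,"ty":0,"tz":0,"wx":0,"wy":0,"wz":0,"gripper":0},{"tx":34,"ty":0,"tz":0,"wx":0,"wy":0,"wz":0,"gripper":0},{"tx":46,"ty":0,"tz":0,"wx":0,"wy":0,"wz":0,"gripper":0},{"tx":58,"ty":0,"tz":0,"wx":0,"wy":0,"wz":0,"gripper":0}])

```text
time: 30.38
position: [0.5393, 0.1426, 0.1814]
tool_rot: [3.137, 0.151, -0.006]
ft_force: [0.0, 0.3, -0.2]
grip_width: 0.004
grip_force: 0.0
```

Call:
jog_arm(increments=[{"tx":10,"ty":0,"tz":0,"wx":0,"wy":0,"wz":0,"gripper":0},{"tx":22,"ty":0,"tz":-10,"wx":0,"wy":0,"wz":0,"gripper":0},{"tx":22,"ty":0,"tz":-40,"wx":0,"wy":0,"wz":0,"gripper":0},{"tx":22,"ty":0,"tz":-70,"wx":0,"wy":0,"wz":0,"gripper":0},{"tx":22,"ty":0,"tz":-80,"wx":0,"wy":0,"wz":0,"gripper":0}])

```text
time: 30.8
position: [0.563, 0.1447, 0.2656]
tool_rot: [-3.137, -0.15, -0.003]
ft_force: [1.1, 0.5, 0.8]
grip_width: 0.007
grip_force: 0.0
```

```bash
python3 blocks.py
python3 - <<'E'
from h import *
s=ctrl.get_state();print(s['time'],s['position'],s['ft_force'],s['qd'].round(2))
im=cam('side');c=im['color'][145:170,325:362].mean(2).astype(int)
print([(145+i,int((r<60).sum())) for i,r in enumerate(c)],vision.spot_in('side','lever'))
for n,t in(('side','glue_bottle_center'),('top','carved_leg_center'),('side','carved_leg_center')):
    cam(n);print(t,vision.spot_in(n,t)[:1])
E
```

```text
116 43 [-33.3  20.9]
122 264 [-34.8  22.4]
128 318 [-34.6  22.3]
134 310 [-34.5  23.2]
140 284 [-34.4  23.3]
146 326 [-34.3  23.2]
152 324 [-34.1  23.1]
158 274 [-35.1  23. ]
164 330 [-35.  23.]
170 330 [-34.8  22.9]
176 317 [-34.7  24.8]
182 318 [-36.7  20.6]
188 336 [-36.6  21.6]
194 336 [-36.4  21.5]
200 336 [-36.3  21.4]
206 336 [-36.2  21.4]
212 336 [-36.   21.3]
218 339 [-36.   21.2]
224 342 [-36.8  21.2]
230 344 [-36.7  21.1]
236 338 [-36.6  22.1]
pad {'bbox': [294.6, 140.1, 341.7, 155.4], 'conf': 0.78}
pad {'bbox': [64.7, 196.3, 176.9, 285.0], 'conf': 0.25}
block_b_center {'bbox': [297.4, 84.9, 351.5, 139.8], 'conf': 0.88}
30.95 [0.56177733 0.14463046 0.26207933] [ 0.40478909 -0.11042626 -0.87808056] [-0.    0.02 -0.01  0.04  0.   -0.01 -0.  ]
[(145, 8), (146, 0), (147, 0), (148, 0), (149, 0), (150, 0), (151, 0), (152, 0), (153, 0), (154, 0), (155, 0), (156, 22), (157, 27), (158, 28), (159, 28), (160, 28), (161, 28), (162, 28), (163, 27), (164, 16), (165, 6), (166, 6), (167, 3), (168, 0), (169, 0)] [{'bbox': [330.6, 156.1, 359.9, 204.8], 'conf': 0.79}]
glue_bottle_center [{'bbox': [401.2, 155.2, 425.1, 223.2], 'conf': 0.86}]
carved_leg_center [{'bbox': [369.1, 237.0, 459.5, 262.5], 'conf': 0.75}]
carved_leg_center [{'bbox': [171.6, 186.7, 267.2, 199.7], 'conf': 0.82}]
```

```bash
python3 -c "
from bench import ctrl
print(ctrl.close_job())"
```

```text
the job is handed in; nothing more can be done
None
```

The job is handed in. The loose block lies flush with the first (sides about 2 mm apart, parallel). The clamp was pumped six full strokes and came up solid on the seventh at about 21 N. The lever is back at rest, the robot is clear, and the bottle and leg are where they were. The squeeze on the blocks could not be measured directly; I estimate about 20–25 N, and no verdict came back.

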